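# Take the whetstone from its sprung case and set it on the sloped rest

### The job

Press down the thumb latch of the whetstone case so that its sprung lid pops open, lift the grey whetstone out from under the lid and lay it gently, flat and lengthwise, on the sloped wooden rest with its lower end up against the stop lip. Then press the empty case's lid down until it snaps shut and stays shut; leave the other things on the bench where they are.

Things in the scene. Friction and masses are not known exactly. Their poses are not given: they have to be found in the camera images.
- case: Dark wooden whetstone case fixed to the bench, 132 (x) by 100 (y) mm, 38 mm high when shut. Origin: centre of its underside. x runs level from the latch end (towards the robot) to the hinge end, z up. The base is a tray: walls 4 mm thick with the rim 14 mm high, inner floor 4 mm high. Lid hinged at the +x end.
- plinth (a point): Centre of the top of the plinth in the tray that carries the whetstone: 32 mm wide (y), 12 mm above the bench, with 16 mm high end lips at x = -57 and +57 mm. Axes as the case. Beside the stone there are 26 mm (in y) to the tray wall for a finger, down to the 4 mm high floor.
- latch (a joint): Thumb latch, a steel rocker amid the latch end: 0 = at rest, hooked over the lid's strike; grows to 0.32 rad as its pad is pressed down; a spring returns it. It frees the lid at about 0.15 rad: pad 4 mm down, about 2 to 4 N (the pad is smooth). Its end stop is 8 to 9 mm down.
- latch_pad (a point): Centre of the top face of the latch's thumb pad, 30 mm (case x) by 32 mm, 22 mm above the bench at rest; press it straight down. It lies outside the latch end, case x = -99 mm. The latch's upright and hook, up to 38 mm high, stand 20 mm from it towards the case. Axes as the case while at rest.
- lid (a joint): Lid angle: 0 = shut (up to 0.02 when latched), 0.95 rad = sprung open against its stay. A spring of 0.1 to 0.2 N m always pushes it open. Open, it leans over the tray and bars a vertical tool: reach the stone with the tool tilted 30 to 35 degrees, fingers pointing down and to case +x, wrist over the latch end, closing along case y.
- lid_hinge (a point): Middle of the lid's hinge line, 14 mm above the bench, case x = +68 mm; the line runs along case y. Axes as the case. The lid is a shell 134 mm long and 24 mm deep. Push it shut round the arc about this line; over the last 10 mm it needs up to 9 N near its free end to ride over the hook, then it is caught at angle 0.
- lid_press (a point): Point on the lid's outer face where to push it shut, 115 mm from the hinge line and 24 mm off the hinge plane; moves with the lid. At lid angle a it lies 115 cos a - 24 sin a towards the latch end from the hinge and 115 sin a + 24 cos a above it. Its z is the outward normal, straight up when shut, tipped by a towards case +x when open.
- stone_center (a point): Centre of the small grey whetstone, a plain loose block: 40 mm along its x, 100 mm along its y, 18 mm along its z; 0.12 to 0.24 kg. At first it lies hidden in the shut case, its length along the case's x, underside 12 mm and top 30 mm above the bench.
- seat: Sloped seat board of the wooden stone rest (fixed to the bench), 36 mm wide, so the stone overhangs 2 mm each side. Origin: on its top face, 66 mm above the bench. z is normal to the slope; x runs down it, falling 0.40 rad away from the robot. The stone is home with its length along this x and its centre at (0, 0, 9 mm).
- stop_lip (a point): Middle of the inner face of the steel stop lip at the seat's lower end, at seat x = +50 mm, at the level of the seat's top; the lip stands 7 mm proud of the seat. The seat's upper end is at seat x = -50 mm. The rest's foot is 130 by 70 mm and 10 mm thick.
- marker_1: White marker pen, 124 mm, lying on the bench between case and rest; bystander. Origin: underside centre
- wood_handle: Pale wooden handle blank, 118 mm, at the left of the bench; bystander. Origin: underside centre
- screwdriver: Screwdriver, 180 mm, at the right of the bench; bystander. Origin: underside centre
- flat_file: File with a wooden handle, 225 mm, along the bench's near edge; bystander. Origin: underside centre
- green_stone: Larger green whetstone, 46 x 108 x 22 mm, lying on the bench behind the work; bystander. Origin: underside centre

How it is judged:
By the outcome, as a careful person would: the job done as asked, in the order asked, and still so for the second after the job is handed in, with the robot touching nothing.
It also fails if it takes over 64 s, if anything falls off the work surface, if the arm or the gripper's body presses on something with over 40 N, if the wrist force passes 120 N, or if a joint passes its speed limit or range.

### The arm

A 7-joint arm with a two-finger parallel gripper is mounted at the origin on a cart in front of the work surface, level with it; the furniture and walls round the work are solid. World frame = base frame: x ahead of the robot, y to its left, z up, the work surface at z = 0. Lengths are in m, angles in rad, forces in N, time in s.
With the tool pointing down it reaches from about 0.35 to 0.9 m from the base axis. Payload 8.1 kg.
Tool frame: the origin (TCP) lies at the very end of the fingers, on their centre line; the grasp point (between the pads) lies 19 mm behind it (grip_point_offset is the distance from the TCP to the grasp point, in m); z points along the fingers, x is the direction in which the jaws open and shut, and the axes are right-handed (so a half turn about z gives the same grasp; the last joint's range is limited). The gripper opens to 92 mm and grips with 3 to 60 N. Pads are 19 mm wide; open, the fingers measure 130 mm over their backs; the gripper's body (75 mm by 190 mm) begins 47 mm behind the grasp point.
Start: joints at [1.206, 0.434, 0.025, 1.573, -0.012, 1.134, -0.075], TCP at [0.162, -0.604, 0.227] pointing down, gripper open.
Joint ranges: [-2.62, 2.62], [-0.44, 2.09], [-1.27, 1.32], [0.08, 2.57], [-1.32, 4.46], [0.12, 2], [-2.74, 2.74]. Speed limits (rad/s): [2.22, 2.22, 3.01, 3.01, 3.14, 3.14, 3.14].

### API

Orientations are given as a rotation vector (axis times angle).
In Python, from cell import observe, get_image, camera_model, sign_off, grip_point_offset gives the robot as it stands.
- The arm moves only by the tool play_rows, never from a script. Its argument "rows" is a list of rows, each a list of 7 numbers: the shift along the tool's x, y, z as a fraction of full scale, then the turn, a rotation vector about the tool's x, y, z as a fraction of full scale, then the closure, from -1 (fully open) to 1 (shut). A call has 1 to 5 rows; each row shifts and turns the pose as measured when the row begins, along the tool's axes as they then stand; what a row does not reach is not made up. Full scale, the value 1, is 0.15 m for a shift and 0.5 rad for a turn. A row lasts 1/10 s, in which the tool goes at most 50 mm and 8.59 degrees, less where a joint would pass 70% of its speed; a pose out of reach is approached as far as the arm can. A call with a number of a shift or a turn outside -1 to 1 is refused whole. A call with a gripper value outside its range is refused whole. The fingers move at their own pace and stop on an object; "force" is the grip in N (left out, the last holds). Time passes only in rows, so rows that do not move let the fingers close. It gives the time, the measured TCP pose, the force and the opening at its end, in the units of the state.
- observe(): the state, without advancing time (a new reading comes with each control period).
- get_image(name): name is "scene" or "top" or "wrist"; returns the picture (480x640x3 uint8, blue, green, red); there is no depth.
- camera_model(name): a dict with "K" (3x3 intrinsics, pixels), "R" (3x3) and "t" (3): a world point X has camera coordinates R X + t. Camera axes: x right, y down, z forward; pixel columns grow to the right and rows downward; lengths in m; the calibration is good to about 2 mm. The wrist camera is an equidistant fisheye: a pixel r from the principal point sees the ray r / f radians off the axis. A picture is of the moment at which its call begins: read the wrist's pose just before it. camera_model takes no time and is no camera call; for the wrist camera it gives the pose at the moment of the call.
- sign_off(): hands the job in, once; it reports no verdict.
The state is a dict: "clock": time; "joints": joint angles; "dq": joint speeds; "joint_efforts": joint torques, N m; "position": TCP position; "ee_rot": TCP orientation; "force": force on the tool from outside, world axes, zero at the start; "ft_torque": the same for the moment, N m; "width": opening from 0.0 (shut) to 1.0 (fully open).
Only numpy, scipy, OpenCV 4.12 (cv2) and the standard library are available. Lean on these libraries where they do the work, as an engineer would, in place of code of your own. Each camera call takes 0.05 s, during which the arm holds its last target.

## Working session

There is one attempt and no reset: what is moved stays moved. The work goes in short steps, Python scripts to look and compute and a tool call to move; the robot and the scene stay as the last step left them, time stands still between calls to the robot, and variables do not carry over. Pictures are saved under pics/ and viewed, and the job is handed in when it is done.

Besides the shell and the picture viewer there is one more tool, called after "Call:" as name(argument=value, ...), one argument or row to a line, values as JSON. play_rows: Moves the arm, as the interface text tells. Its arguments: {"type":"object","properties":{"rows":{"type":"array","items":{"type":"array","items":{"type":"number"}}},"force":{"type":"number"}},"required":["rows"]}

```bash
ls; mkdir -p pics
python3 - <<'E'
from cell import *
import cv2
print(observe())
print(grip_point_offset)
for n in ["scene","top","wrist"]:
    m=camera_model(n);print(n,m)
    cv2.imwrite(f"pics/{n}0.png",get_image(n))
E
```

```text
pics
{'clock': 0.0, 'joints': array([ 1.20638453,  0.43521951,  0.0249798 ,  1.57408268, -0.01159435,
        1.13401095, -0.07512405]), 'dq': array([ 0.0006327 , -0.00178734, -0.00055367,  0.0006636 , -0.00128796,
        0.00145127,  0.00045551]), 'joint_efforts': array([-1.68240655e-03, -6.67851162e+01,  9.83690433e-01, -3.14450133e+01,
       -6.08453597e-02,  4.29234607e-02,  1.54226159e-04]), 'position': array([ 0.16157672, -0.60322613,  0.22595279]), 'ee_rot': array([-2.49164861e+00,  1.91207768e+00,  2.09810960e-03]), 'force': array([0.03541741, 0.08217986, 0.46390428]), 'ft_torque': array([-0.05517357, -0.0145    ,  0.00454404]), 'width': 1.0012195693592643}
0.0188
scene {'K': array([[486.43226764,   0.        , 313.20177759],
       [  0.        , 486.43226764, 241.82324722],
       [  0.        ,   0.        ,   1.        ]]), 'R': array([[-0.72336863, -0.69045613, -0.00285662],
       [-0.27486592,  0.29175853, -0.9161472 ],
       [ 0.63339289, -0.66192695, -0.40083183]]), 't': array([0.43827745, 0.22607518, 0.71392683])}
top {'K': array([[493.90100338,   0.        , 318.28064173],
       [  0.        , 493.90100338, 237.28607943],
       [  0.        ,   0.        ,   1.        ]]), 'R': array([[-0.01117244, -0.99976975,  0.0183198 ],
       [-0.99222599,  0.00881346, -0.12413668],
       [ 0.12394664, -0.0195643 , -0.992096  ]]), 't': array([0.02785975, 0.57044395, 0.88613002])}
wrist {'K': array([[371.64829954,   0.        , 328.02270589],
       [  0.        , 371.64829954, 243.11796722],
       [  0.        ,   0.        ,   1.        ]]), 'R': array([[ 0.25812711, -0.96610937, -0.00175611],
       [-0.9234815 , -0.24727088,  0.29332411],
       [-0.28381741, -0.07409317, -0.95601144]]), 't': array([-0.62379096, -0.03566477,  0.39192728])}
```

View pics/scene0.png

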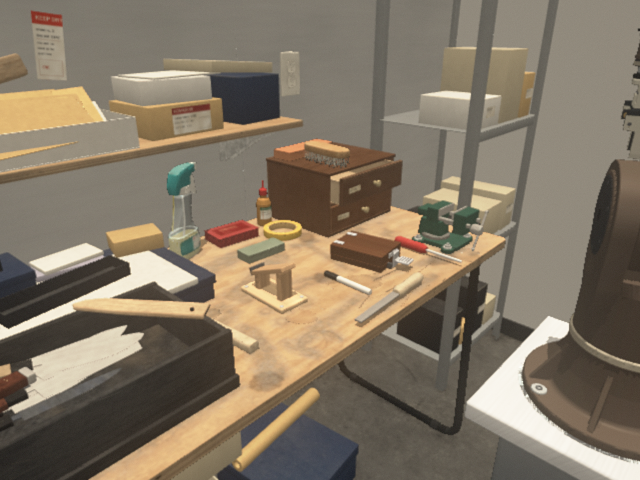

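View pics/top0.png

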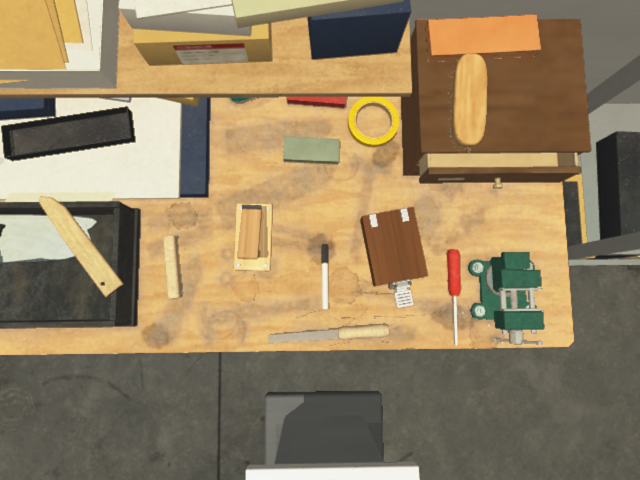

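```bash
cat > h.py <<'E'
import numpy as np, cv2
from cell import *
from scipy.spatial.transform import Rotation as Ro
def ray(n,u,v,m=None):
    m=m or camera_model(n);K,R,t=m["K"],m["R"],m["t"]
    x=(u-K[0,2])/K[0,0];y=(v-K[1,2])/K[1,1]
    if n=="wrist":
        r=np.hypot(x,y);d=np.array([x/r*np.sin(r),y/r*np.sin(r),np.cos(r)]) if r>1e-9 else np.array([0,0,1.])
    else: d=np.array([x,y,1.])
    return -R.T@t,R.T@(d/np.linalg.norm(d))
def onz(n,u,v,z,m=None):
    c,d=ray(n,u,v,m);return c+d*(z-c[2])/d[2]
def proj(n,X,m=None):
    m=m or camera_model(n);K,R,t=m["K"],m["R"],m["t"];p=R@np.asarray(X,float)+t
    if n=="wrist":
        th=np.arctan2(np.hypot(p[0],p[1]),p[2]);f=th/np.hypot(p[0],p[1]);return np.array([K[0,0]*p[0]*f+K[0,2],K[1,1]*p[1]*f+K[1,2]])
    return np.array([K[0,0]*p[0]/p[2]+K[0,2],K[1,1]*p[1]/p[2]+K[1,2]])
def crop(src,u0,u1,v0,v1,s,out):
    im=cv2.imread(src) if isinstance(src,str) else src
    cv2.imwrite(out,cv2.resize(im[v0:v1,u0:u1],None,fx=s,fy=s,interpolation=cv2.INTER_CUBIC))
E
python3 - <<'E'
from h import *
crop("pics/top0.png",350,440,195,315,5,"pics/tc.png")
crop("pics/top0.png",225,285,195,280,6,"pics/tr.png")
for n in ("top","scene"):
    m=camera_model(n); print(n,-m["R"].T@m["t"])
for p in [(361,217),(413,207),(428,276),(376,286)]: print(onz("top",*p,0.038))
E
```

```text
top [0.45648773 0.04016227 0.94942868]
scene [-0.07301966  0.7092194   0.49453474]
[ 0.60792885 -0.05824943  0.038     ]
[ 0.62618713 -0.15665891  0.038     ]
[ 0.49639766 -0.17995925  0.038     ]
[ 0.47902047 -0.08309477  0.038     ]
```

View pics/tc.png

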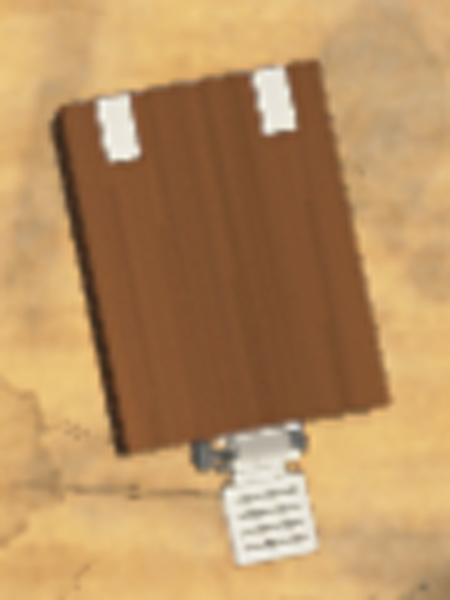

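View pics/tr.png

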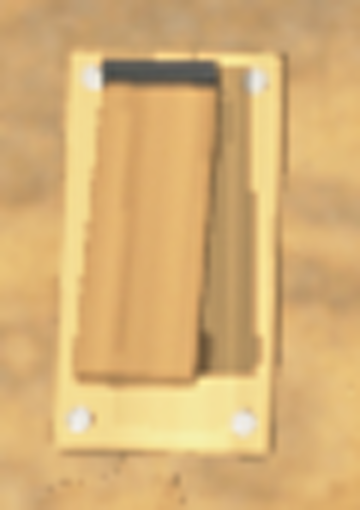

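View pics/wrist0.png

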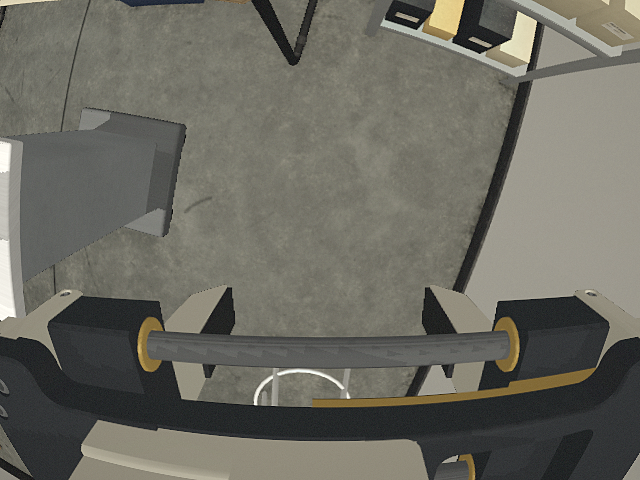

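Run:
```python
from h import *
f=lambda x,y,z:onz("top",350+x/5,195+y/5,z)
C=[f(65,108,.038),f(318,62,.038),f(388,405,.038),f(125,450,.038)]
print(np.round(C,4)); 
ax=(C[0]+C[1]-C[2]-C[3])/2; ay=(C[0]+C[3]-C[1]-C[2])/2
print("len",np.linalg.norm(ax),np.linalg.norm(ay),"yaw",np.arctan2(ax[1],ax[0]),np.arctan2(-ay[0],ay[1]),"ctr",np.mean(C,0))
P=[f(223,487,.022),f(307,474,.022),f(318,550,.022),f(238,566,.022)]
print("pad",np.mean(P,0),np.linalg.norm(P[0]-P[1]),np.linalg.norm(P[1]-P[2]))
g=lambda x,y,z:onz("top",225+x/6,195+y/6,z)
h=.05*np.sin(.4)
S=[g(104,84,.066-h),g(216,84,.066-h),g(197,380,.066+h),g(75,378,.066+h)]
ax=(S[0]+S[1]-S[2]-S[3])/2; ay=(S[0]+S[3]-S[1]-S[2])/2
print(np.round(S,4),"len",np.linalg.norm(ax),np.linalg.norm(ay),"yaw",np.arctan2(ax[1],ax[0]),np.arctan2(-ay[0],ay[1]),"ctr",np.mean(S,0))
F=[g(70,52,.01),g(285,52,.01),g(270,452,.01),g(55,448,.01)]
ax=(F[0]+F[1]-F[2]-F[3])/2; ay=(F[0]+F[3]-F[1]-F[2])/2
print("foot",np.round(F,4),"len",np.linalg.norm(ax),np.linalg.norm(ay),"yaw",np.arctan2(ax[1],ax[0]),np.arctan2(-ay[0],ay[1]),"ctr",np.mean(F,0))
crop("pics/scene0.png",320,430,220,280,7,"pics/sc.png")
crop("pics/scene0.png",230,320,250,320,8,"pics/sr.png")
```

```text
[[ 0.6087 -0.062   0.038 ]
 [ 0.6254 -0.1578  0.038 ]
 [ 0.4964 -0.1792  0.038 ]
 [ 0.4809 -0.0813  0.038 ]]
len 0.1300014578394462 0.09816990901630027 yaw 0.15729547402840688 0.16520652676370093 ctr [ 0.55283756 -0.120074    0.038     ]
pad [ 0.45496678 -0.13767795  0.022     ] 0.03204515816864269 0.028439447009339282
[[0.6233 0.1623 0.0465]
 [0.623  0.1279 0.0465]
 [0.5282 0.1293 0.0855]
 [0.5292 0.1648 0.0855]] len 0.10217676800027703 0.034985542097024154 yaw -0.020873496008604546 -0.017104720985578404 ctr [0.57593563 0.14608685 0.066     ]
foot [[0.6406 0.1783 0.01  ]
 [0.64   0.1093 0.01  ]
 [0.5115 0.114  0.01  ]
 [0.5134 0.1818 0.01  ]] len 0.12792965191440483 0.06840400387042272 yaw -0.0322169774218809 -0.018083069697624136 ctr [0.57636931 0.14583468 0.01      ]
```

View pics/sc.png

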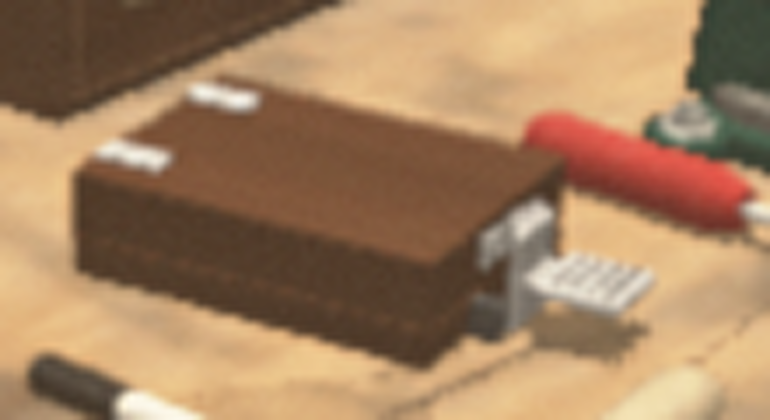

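View pics/sr.png

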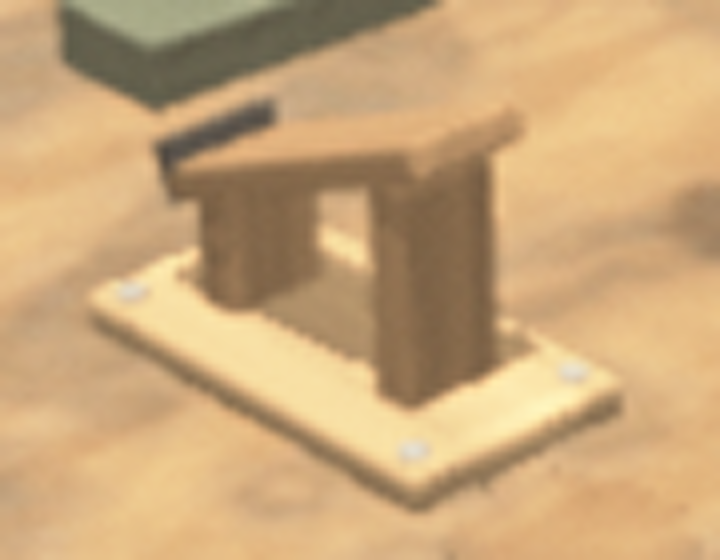

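```bash
cat >> h.py <<'E'
YAW=0.163; CO=np.array([0.5518,-0.1202,0.])
cx=np.array([np.cos(YAW),np.sin(YAW),0]);cy=np.array([-np.sin(YAW),np.cos(YAW),0]);cz=np.array([0,0,1.])
def case(x,y,z): return CO+x*cx+y*cy+z*cz
def caseinv(p): d=np.asarray(p)-CO; return np.array([d@cx,d@cy,d[2]])
def Rt(tilt,flip=1,ex=cx,ey=cy):
    z=np.sin(tilt)*ex-np.cos(tilt)*cz; x=flip*ey; return np.column_stack([x,np.cross(z,x),z])
def plan(p,Rg,nrow=0,o=None):
    """straight shift in tool axes & rotvec to target, in units"""
    o=o or observe(); R0=Ro.from_rotvec(o["ee_rot"]).as_matrix()
    dp=R0.T@(np.asarray(p)-o["position"])/0.15
    dr=Ro.from_matrix(R0.T@Rg).as_rotvec()/0.5
    n=max(np.linalg.norm(dp)*.15/.05,np.linalg.norm(dr)*.5/.1499)
    print("t%.2f"%o["clock"],"pos",np.round(o["position"],4),"F",np.round(o["force"],1),"w %.3f"%o["width"]," shift",np.round(dp,3),"turn",np.round(dr,3),"min rows %.2f"%n)
    return dp,dr,n
def path(p,Rg,n):
    """n rows interpolating in world straight line / slerp; prints rows (tool frame at each row start)"""
    o=observe();R0=Ro.from_rotvec(o["ee_rot"]); rv=(R0.inv()*Ro.from_matrix(Rg)).as_rotvec()
    d=(np.asarray(p)-o["position"])/n
    plan(p,Rg,o=o)
    for i in range(n):
        Ri=R0*Ro.from_rotvec(rv*i/n)
        print(np.round(np.r_[Ri.inv().apply(d)/.15,rv/n/.5],3).tolist())
E
python3 - <<'E'
from h import *
o=observe();m=camera_model("wrist");c=-m["R"].T@m["t"];R0=Ro.from_rotvec(o["ee_rot"]).as_matrix()
print("cam in tool",R0.T@(c-o["position"]),"axis",R0.T@m["R"][2])
for f in (1,-1):
    path(case(-.097,0,.15),Rt(.55,f),14)
E
```

```text
cam in tool [-0.00024379 -0.08045465 -0.15803131] axis [-5.36901326e-04  2.93176275e-01  9.56058253e-01]
t0.15 pos [ 0.1616 -0.6033  0.2261] F [0.5 0.  0.2] w 0.996  shift [-2.501 -2.703  0.51 ] turn [-0.085  1.655 -5.864] min rows 20.33
[-0.179, -0.193, 0.036, -0.006, 0.118, -0.419]
[-0.136, -0.226, 0.026, -0.006, 0.118, -0.419]
[-0.088, -0.25, 0.019, -0.006, 0.118, -0.419]
[-0.035, -0.263, 0.015, -0.006, 0.118, -0.419]
[0.02, -0.264, 0.013, -0.006, 0.118, -0.419]
[0.074, -0.255, 0.015, -0.006, 0.118, -0.419]
[0.124, -0.234, 0.02, -0.006, 0.118, -0.419]
[0.168, -0.203, 0.028, -0.006, 0.118, -0.419]
[0.205, -0.164, 0.039, -0.006, 0.118, -0.419]
[0.232, -0.118, 0.052, -0.006, 0.118, -0.419]
[0.248, -0.068, 0.066, -0.006, 0.118, -0.419]
[0.253, -0.016, 0.08, -0.006, 0.118, -0.419]
[0.245, 0.036, 0.095, -0.006, 0.118, -0.419]
[0.226, 0.086, 0.109, -0.006, 0.118, -0.419]
t0.15 pos [ 0.1616 -0.6033  0.2261] F [0.5 0.  0.2] w 0.996  shift [-2.501 -2.703  0.51 ] turn [1.099 0.057 0.192] min rows 11.15
[-0.179, -0.193, 0.036, 0.079, 0.004, 0.014]
[-0.18, -0.19, 0.044, 0.079, 0.004, 0.014]
[-0.181, -0.187, 0.051, 0.079, 0.004, 0.014]
[-0.183, -0.184, 0.058, 0.079, 0.004, 0.014]
[-0.184, -0.18, 0.064, 0.079, 0.004, 0.014]
[-0.186, -0.176, 0.071, 0.079, 0.004, 0.014]
[-0.187, -0.172, 0.077, 0.079, 0.004, 0.014]
[-0.188, -0.168, 0.084, 0.079, 0.004, 0.014]
[-0.19, -0.163, 0.09, 0.079, 0.004, 0.014]
[-0.191, -0.158, 0.096, 0.079, 0.004, 0.014]
[-0.192, -0.153, 0.101, 0.079, 0.004, 0.014]
[-0.193, -0.147, 0.107, 0.079, 0.004, 0.014]
[-0.195, -0.142, 0.112, 0.079, 0.004, 0.014]
[-0.196, -0.136, 0.117, 0.079, 0.004, 0.014]
```

Run:
```python
from h import *
path(case(-.115,0,.18),Rt(.55),22)
```

```text
t0.15 pos [ 0.1616 -0.6033  0.2261] F [0.5 0.  0.2] w 0.996  shift [-2.513 -2.583  0.31 ] turn [-0.085  1.655 -5.864] min rows 20.33
[-0.114, -0.117, 0.014, -0.004, 0.075, -0.267]
[-0.098, -0.132, 0.01, -0.004, 0.075, -0.267]
[-0.08, -0.144, 0.006, -0.004, 0.075, -0.267]
[-0.06, -0.153, 0.003, -0.004, 0.075, -0.267]
[-0.04, -0.16, 0.001, -0.004, 0.075, -0.267]
[-0.018, -0.163, -0.0, -0.004, 0.075, -0.267]
[0.004, -0.164, -0.001, -0.004, 0.075, -0.267]
[0.026, -0.162, -0.001, -0.004, 0.075, -0.267]
[0.047, -0.158, 0.0, -0.004, 0.075, -0.267]
[0.067, -0.15, 0.002, -0.004, 0.075, -0.267]
[0.087, -0.14, 0.005, -0.004, 0.075, -0.267]
[0.104, -0.127, 0.008, -0.004, 0.075, -0.267]
[0.12, -0.112, 0.012, -0.004, 0.075, -0.267]
[0.133, -0.095, 0.017, -0.004, 0.075, -0.267]
[0.144, -0.077, 0.022, -0.004, 0.075, -0.267]
[0.152, -0.057, 0.027, -0.004, 0.075, -0.267]
[0.157, -0.036, 0.033, -0.004, 0.075, -0.267]
[0.159, -0.015, 0.039, -0.004, 0.075, -0.267]
[0.158, 0.006, 0.045, -0.004, 0.075, -0.267]
[0.154, 0.026, 0.051, -0.004, 0.075, -0.267]
[0.147, 0.046, 0.057, -0.004, 0.075, -0.267]
[0.138, 0.065, 0.062, -0.004, 0.075, -0.267]
```

Call:
play_rows(
  rows=[
    [-0.11, -0.12, 0, 0, 0.07, -0.27, 1],
    [-0.1, -0.13, 0, 0, 0.07, -0.27, 1],
    [-0.08, -0.14, 0, 0, 0.07, -0.27, 1],
    [-0.06, -0.15, 0, 0, 0.07, -0.27, 1],
    [-0.04, -0.16, 0, 0, 0.07, -0.27, 1],
  ],
  force=20,
)

```text
clock: 0.65
position: [0.2229, -0.4968, 0.219]
ee_rot: [2.886, -0.913, 0.207]
force: [0.5, 0.5, 0.5]
width: 0.618
```

Run:
```python
from h import *
path(case(-.115,0,.18),Rt(.55),18); print(observe()["joints"])
```

```text
t0.65 pos [ 0.2229 -0.4968  0.219 ] F [0.5 0.5 0.5] w 0.618  shift [-0.223 -2.788  0.053] turn [-0.107  1.25  -4.488] min rows 15.54
[-0.012, -0.155, 0.003, -0.006, 0.069, -0.249]
[0.007, -0.155, 0.002, -0.006, 0.069, -0.249]
[0.026, -0.153, 0.002, -0.006, 0.069, -0.249]
[0.045, -0.149, 0.003, -0.006, 0.069, -0.249]
[0.063, -0.142, 0.005, -0.006, 0.069, -0.249]
[0.08, -0.133, 0.007, -0.006, 0.069, -0.249]
[0.095, -0.122, 0.009, -0.006, 0.069, -0.249]
[0.11, -0.11, 0.013, -0.006, 0.069, -0.249]
[0.122, -0.095, 0.016, -0.006, 0.069, -0.249]
[0.132, -0.079, 0.021, -0.006, 0.069, -0.249]
[0.14, -0.062, 0.025, -0.006, 0.069, -0.249]
[0.146, -0.045, 0.03, -0.006, 0.069, -0.249]
[0.149, -0.026, 0.035, -0.006, 0.069, -0.249]
[0.15, -0.008, 0.04, -0.006, 0.069, -0.249]
[0.148, 0.011, 0.045, -0.006, 0.069, -0.249]
[0.144, 0.029, 0.05, -0.006, 0.069, -0.249]
[0.138, 0.046, 0.055, -0.006, 0.069, -0.249]
[0.129, 0.063, 0.06, -0.006, 0.069, -0.249]
[ 1.20879806  0.22671467 -0.17685542  1.9185896   0.0387235   0.82630251
  0.40312985]
```

Call:
play_rows(
  rows=[
    [-0.01, -0.16, 0, 0, 0.07, -0.27, 1],
    [0.01, -0.16, 0, 0, 0.07, -0.27, 1],
    [0.03, -0.16, 0, 0, 0.07, -0.27, 1],
    [0.05, -0.16, 0, 0, 0.07, -0.27, 1],
    [0.07, -0.15, 0, 0, 0.07, -0.27, 1],
  ],
)

```text
clock: 1.15
position: [0.2854, -0.3845, 0.2095]
ee_rot: [2.911, 0.153, 0.381]
force: [-0.0, -0.0, -0.2]
width: 0.181
```

Call:
play_rows(
  rows=[
    [0.09, -0.14, 0, 0, 0.07, -0.27, 1],
    [0.1, -0.13, 0, 0, 0.07, -0.27, 1],
    [0.12, -0.11, 0, 0, 0.07, -0.27, 1],
    [0.13, -0.1, 0, 0, 0.07, -0.27, 1],
    [0.14, -0.08, 0, 0, 0.07, -0.27, 1],
  ],
)

```text
clock: 1.65
position: [0.335, -0.2659, 0.2062]
ee_rot: [2.584, 1.15, 0.5]
force: [0.3, 0.8, 0.1]
width: 0.008
```

Run:
```python
from h import *
path(case(-.115,0,.18),Rt(.55),8); print(observe()["joints"])
```

```text
t1.65 pos [ 0.335  -0.2659  0.2062] F [0.3 0.8 0.1] w 0.008  shift [ 1.034 -0.16   0.356] turn [-0.119  0.437 -1.691] min rows 5.84
[0.129, -0.02, 0.045, -0.015, 0.055, -0.211]
[0.129, -0.007, 0.048, -0.015, 0.055, -0.211]
[0.128, 0.007, 0.052, -0.015, 0.055, -0.211]
[0.125, 0.02, 0.055, -0.015, 0.055, -0.211]
[0.121, 0.032, 0.059, -0.015, 0.055, -0.211]
[0.115, 0.044, 0.062, -0.015, 0.055, -0.211]
[0.108, 0.056, 0.066, -0.015, 0.055, -0.211]
[0.1, 0.066, 0.069, -0.015, 0.055, -0.211]
[ 1.2709691  -0.01921498 -0.53020751  2.32749278 -0.47503612  0.4841123
  1.96078118]
```

Call:
play_rows(
  rows=[
    [0.13, -0.02, 0.04, -0.02, 0.06, -0.22, 1],
    [0.13, -0.01, 0.04, -0.02, 0.06, -0.22, 1],
    [0.13, 0.01, 0.05, -0.02, 0.06, -0.22, 1],
    [0.13, 0.02, 0.05, -0.02, 0.06, -0.22, 1],
    [0.12, 0.03, 0.06, -0.02, 0.06, -0.22, 1],
  ],
)

```text
clock: 2.15
position: [0.3977, -0.1798, 0.1919]
ee_rot: [2.055, 1.811, 0.581]
force: [-0.2, -0.4, -0.4]
width: 0.009
```

Run:
```python
from h import *
path(case(-.115,0,.15),Rt(.55),4); print(observe()["joints"])
```

```text
t2.15 pos [ 0.3977 -0.1798  0.1919] F [-0.2 -0.4 -0.4] w 0.009  shift [0.277 0.054 0.383] turn [-0.013  0.14  -0.539] min rows 1.86
[0.069, 0.013, 0.096, -0.003, 0.035, -0.135]
[0.066, 0.018, 0.097, -0.003, 0.035, -0.135]
[0.063, 0.022, 0.098, -0.003, 0.035, -0.135]
[0.06, 0.026, 0.099, -0.003, 0.035, -0.135]
[ 1.17055629  0.02390484 -0.62223965  2.39395568 -0.81333146  0.37767949
  2.70927863]
```

```bash
cat > fk.py <<'E'
from h import *
import itertools
from scipy.optimize import least_squares
D=[([1.20638453,.43521951,.0249798,1.57408268,-.01159435,1.13401095,-.07512405],[.16157672,-.60322613,.22595279],[-2.49164861,1.91207768,.0020981]),
([1.20879806,.22671467,-.17685542,1.9185896,.0387235,.82630251,.40312985],[.2229,-.4968,.219],[2.886,-.913,.207]),
([1.2709691,-.01921498,-.53020751,2.32749278,-.47503612,.4841123,1.96078118],[.335,-.2659,.2062],[2.584,1.15,.5]),
([1.17055629,.02390484,-.62223965,2.39395568,-.81333146,.37767949,2.70927863],[.3977,-.1798,.1919],[2.055,1.811,.581])]
if __name__=="__main__":
    o=observe()
    best=[]
    for s in itertools.product([1,-1],repeat=4):
        def rot(q,a,b):
            return Ro.from_euler("z",a+s[0]*q[0])*Ro.from_euler("ZYZYZYZ",[0,q[1],s[1]*q[2],q[3],s[2]*q[4],q[5],s[3]*q[6]+b])
        def res(p): return np.concatenate([(Ro.from_rotvec(r).inv()*rot(q,p[0],p[1])).as_rotvec() for q,_,r in D])
        for a0 in np.arange(0,6.28,1.0):
            for b0 in (0,1.57,3.14,4.7):
                r=least_squares(res,[a0,b0]); best.append((r.cost,s,r.x))
    best.sort(key=lambda z:z[0])
    for b in best[:3]+best[30:32]: print(b)
E
python3 fk.py
```

```text
Traceback (most recent call last):
  File "fk.py", line 17, in <module>
    r=least_squares(res,[a0,b0]); best.append((r.cost,s,r.x))
  File "fk.py", line 14, in res
    def res(p): return np.concatenate([(Ro.from_rotvec(r).inv()*rot(q,p[0],p[1])).as_rotvec() for q,_,r in D])
                                                                ~~~^^^^^^^^^^^^^
  File "fk.py", line 13, in rot
    return Ro.from_euler("z",a+s[0]*q[0])*Ro.from_euler("ZYZYZYZ",[0,q[1],s[1]*q[2],q[3],s[2]*q[4],q[5],s[3]*q[6]+b])
                                          ~~~~~~~~~~~~~^^^^^^^^^^^^^^^^^^^^^^^^^^^^^^^^^^^^^^^^^^^^^^^^^^^^^^^^^^^^^^
  File "scipy/spatial/transform/_rotation.pyx", line 1413, in scipy.spatial.transform._rotation.Rotation.from_euler
ValueError: Expected axis specification to be a non-empty string of upto 3 characters, got ZYZYZYZ
```

```bash
sed -i 's/Ro.from_euler("z",a+s\[0\]\*q\[0\])\*Ro.from_euler("ZYZYZYZ",\[0,q\[1\],s\[1\]\*q\[2\],q\[3\],s\[2\]\*q\[4\],q\[5\],s\[3\]\*q\[6\]+b\])/Ro.from_euler("ZYZ",[a+s[0]*q[0],q[1],s[1]*q[2]])*Ro.from_euler("YZ",[q[3],s[2]*q[4]])*Ro.from_euler("YZ",[q[5],s[3]*q[6]+b])/' fk.py; python3 fk.py
```

```text
(np.float64(1.9022099148684072e-07), (-1, -1, -1, -1), array([6.28287209, 3.1413295 ]))
(np.float64(1.9022099148692807e-07), (-1, -1, -1, -1), array([-3.13215505e-04, -3.14185581e+00]))
(np.float64(1.9022099148694443e-07), (-1, -1, -1, -1), array([6.28287209, 3.1413295 ]))
(np.float64(0.01043484764963183), (1, -1, -1, -1), array([3.85768309, 3.1447073 ]))
(np.float64(0.010434847649631832), (1, -1, -1, -1), array([-2.42550222,  3.1447073 ]))
```

```bash
cat >> fk.py <<'E'
def frames(q):
    q=np.asarray(q,float)*np.array([-1,1,-1,1,-1,1,-1]); ax="zyzyzyz"; R=Ro.identity(); F=[R]
    for a,v in zip(ax,q): R=R*Ro.from_euler(a,v); F.append(R)
    F[-1]=F[-1]*Ro.from_euler("z",np.pi); return [f.as_matrix() for f in F]
def cols(q,extra):
    F=frames(q); return np.column_stack([F[i]@np.eye(3)[j] for i,j in extra])
if __name__=="__main__":
    import sys
    base=[(0,2),(3,2),(5,2),(7,2)]
    for ex in ([],[(2,1)],[(1,1)],[(1,0)],[(3,0),(5,0)],[(3,0),(4,0)],[(5,1)],[(5,0)],[(6,0)],[(6,1)],[(1,0),(3,0),(4,0)],[(1,1),(3,0),(4,0)],[(3,0),(4,0),(6,0)],[(3,0),(4,0),(6,1)]):
        c=base+ex
        A=np.vstack([cols(q,c) for q,_,_ in D]); b=np.concatenate([p for _,p,_ in D])
        x,r,k,_=np.linalg.lstsq(A,b,rcond=None); print(ex,np.round(x,4),"rms mm",1e3*np.sqrt(np.mean((A@x-b)**2)),k)
E
python3 fk.py|tail -14
```

```text
[] [0.2107 0.5256 0.4515 0.2568] rms mm 24.423864158517876 4
[(2, 1)] [ 0.3027  0.5369  0.437   0.3759 -0.0553] rms mm 1.729810931900394 5
[(1, 1)] [ 0.3027  0.5369  0.437   0.3759 -0.0553] rms mm 1.7298109319004022 5
[(1, 0)] [0.1789 0.5497 0.3627 0.3043 0.0631] rms mm 20.019141414145746 5
[(3, 0), (5, 0)] [ 0.0707  0.6546  0.3548  0.3538 -0.0007 -0.0672] rms mm 21.811812543373865 6
[(3, 0), (4, 0)] [-0.1436  0.6087  0.2998  0.1843  0.0358 -0.1537] rms mm 21.129337279114672 6
[(5, 1)] [ 0.2609  0.5911  0.4124  0.3912 -0.054 ] rms mm 7.034083928439868 5
[(5, 0)] [ 0.0716  0.6529  0.3551  0.3523 -0.0666] rms mm 21.811851331791846 5
[(6, 0)] [ 0.1939  0.5309  0.3972  0.2854 -0.0417] rms mm 22.275620074183692 5
[(6, 1)] [ 0.2609  0.5911  0.4124  0.3912 -0.054 ] rms mm 7.034083928439855 5
[(1, 0), (3, 0), (4, 0)] [ 0.2567  0.6635  0.3589  0.5043  0.1491 -0.1289  0.0304] rms mm 18.672346342537463 7
[(1, 1), (3, 0), (4, 0)] [ 0.2572  0.5434  0.4175  0.3601 -0.0534  0.0076 -0.0178] rms mm 0.3902339306484819 7
[(3, 0), (4, 0), (6, 0)] [-0.3075  0.4488  0.2864 -0.1617  0.265  -0.2122  0.1527] rms mm 20.707454814897744 7
[(3, 0), (4, 0), (6, 1)] [ 0.1739  0.5848  0.366   0.3434  0.0317 -0.032  -0.0505] rms mm 4.061095837691517 7
```

```bash
cat >> fk.py <<'E'
C0=[(0,2),(3,2),(5,2),(7,2),(1,1)]
X0=np.array([0.3027,0.5369,0.437,0.3759,-0.0553])
LO=np.array([-2.62,-.44,-1.27,.08,-1.32,.12,-2.74]);HI=np.array([2.62,2.09,1.32,2.57,4.46,2,2.74])
def fk(q): F=frames(q); return cols(q,C0)@X0,F[-1]
def jac(q):
    p,R=fk(q);J=np.zeros((6,7))
    for i in range(7):
        d=np.array(q,float);d[i]+=1e-5;p2,R2=fk(d);J[:3,i]=(p2-p)/1e-5;J[3:,i]=Ro.from_matrix(R2@R.T).as_rotvec()/1e-5
    return J
def iks(q,p,R,it=30,lam=1e-2):
    q=np.array(q,float)
    for _ in range(it):
        pc,Rc=fk(q);e=np.r_[p-pc,Ro.from_matrix(R@Rc.T).as_rotvec()]
        J=jac(q);q=np.clip(q+J.T@np.linalg.solve(J@J.T+lam**2*np.eye(6),e),LO,HI)
    return q,np.linalg.norm(e)
E
cat > t.py <<'E'
from fk import *
# simulate the moves made
q=np.array(D[0][0])
p0,R0=fk(q)
rows=[[-.11,-.12,0],[-.1,-.13,0],[-.08,-.14,0],[-.06,-.15,0],[-.04,-.16,0],[-.01,-.16,0],[.01,-.16,0],[.03,-.16,0],[.05,-.16,0],[.07,-.15,0],[.09,-.14,0],[.1,-.13,0],[.12,-.11,0],[.13,-.1,0],[.14,-.08,0]]
for i,r in enumerate(rows):
    p,R=fk(q); q,e=iks(q,p+R@np.array(r)*.15,R@Ro.from_rotvec([0,.035,-.135]).as_matrix(),6)
    if i in(4,9,14): print(np.round(q,2),e,np.round(fk(q)[0],3))
E
python3 t.py
```

```text
[ 1.21  0.23 -0.18  1.91  0.04  0.84  0.39] 4.0200583159831435e-15 [ 0.221 -0.499  0.224]
[ 1.26  0.09 -0.38  2.14 -0.09  0.61  1.01] 5.3132733796274503e-14 [ 0.285 -0.395  0.216]
[ 1.29 -0.   -0.53  2.28 -0.42  0.51  1.84] 1.5921455760383974e-13 [ 0.341 -0.286  0.216]
```

```bash
cat > t2.py <<'E'
from fk import *
rng=np.random.default_rng(0)
def sols(p,R,n=120):
    S=[]
    for _ in range(n):
        q,e=iks(rng.uniform(LO,HI),p,R,40,3e-2)
        if e<1e-3: S.append((np.min(np.minimum(q-LO,HI-q)),q))
    S.sort(key=lambda s:-s[0]);return S
sy=-.02;sx=np.array([np.cos(sy),np.sin(sy),0]);syv=np.array([-np.sin(sy),np.cos(sy),0])
for nm,p,R in [("press tilt0",case(-.097,0,.03),Rt(0)),("press tilt.25",case(-.097,0,.03),Rt(.25)),("press0 flip",case(-.097,0,.03),Rt(0,-1)),("grasp.55",case(0,0,.012),Rt(.55)),("grasp.55flip",case(0,0,.012),Rt(.55,-1)),("rest .15tilt",np.array([.576,.146,.09]),Rt(-.4,1,sx,syv)),("rest tilt0",np.array([.576,.146,.09]),Rt(.15,1,sx,syv))]:
    S=sols(p,R);print(nm,len(S))
    for m,q in S[:12:3]: print("  %.2f"%m,np.round(q,2))
E
python3 t2.py
```

```text
press tilt0 52
  0.52 [ 0.71  0.61 -0.69  2.05  0.61  0.69  1.34]
  0.50 [ 0.56  0.55 -0.49  2.07  0.43  0.62  1.5 ]
  0.45 [ 0.79  0.66 -0.82  2.04  0.72  0.75  1.25]
  0.42 [-0.    0.47  0.22  2.14 -0.2   0.54  2.1 ]
press tilt.25 49
  0.33 [ 1.    0.65 -0.94  2.23  1.09  0.47  0.98]
  0.26 [ 1.04  0.69 -1.01  2.23  1.14  0.52  0.93]
  0.19 [ 0.8   0.53 -0.67  2.25  0.81  0.31  1.22]
  0.17 [ 0.76  0.51 -0.62  2.26  0.73  0.29  1.28]
press0 flip 58
  0.52 [ 0.74  0.63 -0.74  2.05  0.65  0.71 -1.83]
  0.51 [ 0.67  0.59 -0.64  2.06  0.57  0.67 -1.76]
  0.50 [ 0.57  0.55 -0.51  2.07  0.45  0.63 -1.66]
  0.42 [ 0.17  0.48  0.    2.12 -0.    0.54 -1.23]
grasp.55 59
  0.31 [ 1.01  0.84 -0.96  2.26  2.1   0.43  0.1 ]
  0.23 [ 0.93  0.77 -0.86  2.27  2.23  0.35 -0.06]
  0.21 [ 0.23  0.56  0.04  2.36  3.85  0.37 -1.89]
  0.21 [ 0.31  0.56 -0.06  2.34  3.75  0.33 -1.78]
grasp.55flip 47
  0.22 [ 0.29  0.56 -0.04  2.35  3.78  0.34  1.34]
  0.20 [ 0.33  0.56 -0.09  2.34  3.73  0.32  1.4 ]
  0.19 [0.03 0.57 0.28 2.38 4.01 0.47 1.06]
  0.15 [-0.35  0.71  0.82  2.42  4.22  0.78  0.79]
rest .15tilt 48
  0.65 [-0.28  0.77  0.01  1.41 -0.12  1.35  1.33]
  0.65 [-0.37  0.77  0.17  1.42 -0.22  1.35  1.42]
  0.63 [-0.06  0.82 -0.38  1.37  0.13  1.37  1.13]
  0.61 [ 0.03  0.86 -0.54  1.35  0.24  1.39  1.04]
rest tilt0 59
  0.61 [ 0.06  0.56 -0.59  1.87  0.57  0.73  0.69]
  0.57 [-0.04  0.53 -0.45  1.89  0.46  0.69  0.79]
  0.54 [-0.95  0.54  0.78  2.   -0.56  0.66  1.71]
  0.53 [-0.17  0.49 -0.27  1.9   0.32  0.65  0.9 ]
```

```bash
cat >> fk.py <<'E'
def sim(q,way,step=.02,verb=True):
    """way: list of (p,R); straight-line interpolation"""
    q=np.array(q,float)
    for p,R in way:
        p0,R0=fk(q); rv=Ro.from_matrix(R0.T@R).as_rotvec()
        n=int(max(np.linalg.norm(p-p0)/.02,np.linalg.norm(rv)/.1,1)); mm=9
        for i in range(1,n+1):
            q,e=iks(q,p0+(p-p0)*i/n,R0@Ro.from_rotvec(rv*i/n).as_matrix(),8); mm=min(mm,np.min(np.minimum(q-LO,HI-q)))
        if verb: print(np.round(q,2),"e %.4f minmargin %.2f"%(e,mm))
    return q
E
cat > t3.py <<'E'
from fk import *
q=observe()["joints"]
print("A: direct vertical");q1=sim(q,[(case(-.115,0,.15),Rt(0)),(case(-.097,0,.03),Rt(0)),(case(-.1,0,.12),Rt(0.)),(case(-.1,0,.12),Rt(.5)),(case(0,0,.012),Rt(.52))])
print("B: out, vert");q1=sim(q,[(np.array([.5,-.25,.25]),Rt(0,1)),(np.array([.65,-.1,.25]),Rt(0)),(case(-.115,0,.15),Rt(0)),(case(-.097,0,.03),Rt(0)),(case(-.1,0,.12),Rt(0.)),(case(0,0,.15),Rt(.5)),(case(0,0,.012),Rt(.52))])
E
python3 t3.py
```

```text
A: direct vertical
[ 0.63  0.33 -0.53  2.01  0.22  0.86  1.71] e 0.0000 minmargin 0.24
[ 0.51  0.53 -0.43  2.08  0.38  0.61  1.55] e 0.0000 minmargin 0.49
[ 0.59  0.39 -0.51  2.01  0.26  0.8   1.66] e 0.0000 minmargin 0.51
[ 1.11  0.33 -0.83  2.36  0.02  0.12  2.07] e 0.0065 minmargin 0.00
[ 0.54  0.55 -0.34  2.3   0.26  0.12  1.75] e 0.3003 minmargin 0.00
B: out, vert
[ 0.74  0.37 -0.49  1.66  0.19  1.15  1.93] e 0.0000 minmargin 0.28
[ 0.38  0.54 -0.49  1.41  0.26  1.25  1.6 ] e 0.0000 minmargin 0.75
[ 0.63  0.33 -0.54  2.01  0.22  0.86  1.71] e 0.0000 minmargin 0.56
[ 0.51  0.53 -0.43  2.08  0.38  0.61  1.55] e 0.0000 minmargin 0.49
[ 0.59  0.39 -0.52  2.01  0.27  0.8   1.66] e 0.0000 minmargin 0.51
[ 0.81  0.35 -0.67  2.17  0.14  0.23  1.83] e 0.0000 minmargin 0.11
[ 0.48  0.53 -0.28  2.31  0.44  0.12  1.56] e 0.3134 minmargin 0.00
```

```bash
cat > t4.py <<'E'
from fk import *
q0=sim(observe()["joints"],[(case(-.115,0,.15),Rt(0)),(case(-.097,0,.03),Rt(0)),(case(-.11,0,.15),Rt(0.))],verb=False)
T=.57
rng=np.random.default_rng(1)
# reverse: from good grasp solutions, retract
G=[]
for _ in range(150):
    q,e=iks(rng.uniform(LO,HI),case(0.0,0,.0115),Rt(T),40,3e-2)
    m=np.min(np.minimum(q-LO,HI-q))
    if e<1e-3 and m>.1 and 1.3<q[4]<2.9: G.append(q)
G.sort(key=lambda q:q[4]); print(len(G))
for q in G[::max(1,len(G)//6)]:
    print("G",np.round(q,2)); 
    z=Rt(T)[:,2]; q2=sim(q,[(case(0,0,.0115)-.13*z,Rt(T)),(case(-.11,0,.15),Rt(0))])
print("press",np.round(q0,2))
E
python3 t4.py
```

```text
28
G [ 1.12  0.98 -1.14  2.27  2.04  0.59  0.26]
[ 1.35  0.58 -1.21  2.33  1.47  0.27  0.7 ] e 0.0000 minmargin 0.06
[ 1.08  0.62 -1.21  1.95  0.67  1.06  1.3 ] e 0.0000 minmargin 0.01
G [ 1.07  0.92 -1.06  2.27  2.09  0.52  0.16]
[ 1.21  0.44 -0.99  2.35  1.31  0.12  0.81] e 0.0294 minmargin 0.00
[ 1.05  0.59 -1.17  1.95  0.63  1.03  1.33] e 0.0000 minmargin 0.06
G [ 0.97  0.8  -0.89  2.28  2.27  0.39 -0.08]
[ 1.01  0.33 -0.73  2.37  1.9   0.12  0.18] e 0.1900 minmargin 0.00
[ 0.27  0.27 -0.1   2.04  0.04  0.83  1.88] e 0.0000 minmargin 0.03
G [ 0.88  0.74 -0.77  2.29  2.46  0.32 -0.32]
[ 1.06  0.35 -0.8   2.36  2.33  0.12 -0.24] e 0.1642 minmargin 0.00
[ 0.5   0.31 -0.38  2.01  0.15  0.85  1.77] e 0.0000 minmargin 0.00
G [ 0.85  0.72 -0.73  2.29  2.53  0.31 -0.39]
[ 1.07  0.36 -0.81  2.36  2.44  0.12 -0.34] e 0.1614 minmargin 0.00
[ 0.42  0.29 -0.28  2.02  0.11  0.84  1.81] e 0.0000 minmargin 0.00
G [ 0.83  0.71 -0.7   2.3   2.6   0.3  -0.47]
[ 1.08  0.36 -0.81  2.36  2.53  0.12 -0.44] e 0.1595 minmargin 0.00
[-0.25  0.25  0.53  2.1  -0.17  0.83  2.11] e 0.0000 minmargin 0.00
G [ 0.79  0.69 -0.66  2.3   2.68  0.28 -0.57]
[ 1.08  0.36 -0.82  2.36  2.66  0.12 -0.57] e 0.1576 minmargin 0.00
[ 0.    0.25  0.21  2.07 -0.07  0.82  1.99] e 0.0000 minmargin 0.00
press [ 0.62  0.34 -0.53  2.    0.22  0.86  1.7 ]
```

```bash
cat > t5.py <<'E'
from fk import *
from concurrent.futures import ProcessPoolExecutor
q0=sim(observe()["joints"],[(case(-.115,0,.15),Rt(0)),(case(-.097,0,.03),Rt(0)),(case(-.11,0,.15),Rt(0.))],verb=False)
def RR(t,roll): return Ro.from_rotvec(cx*roll).as_matrix()@Rt(t)
def run(a):
    rho,T,px,pz,yy,q0=a
    q=q0.copy(); mm=9
    for p,R in [(case(-.12,yy,.17),RR(0,rho)),(case(-.11,yy,.16),RR(T,rho)),(case(px,0,pz),Rt(T)),(case(0,0,.0115),Rt(T))]:
        p0,R0=fk(q); rv=Ro.from_matrix(R0.T@R).as_rotvec()
        n=int(max(np.linalg.norm(p-p0)/.03,np.linalg.norm(rv)/.12,1))
        for i in range(1,n+1):
            q,e=iks(q,p0+(p-p0)*i/n,R0@Ro.from_rotvec(rv*i/n).as_matrix(),5); mm=min(mm,np.min(np.minimum(q-LO,HI-q))-10*e)
    return mm,e,a[:5],q
if __name__=="__main__":
    A=[(r,T,px,pz,yy,q0) for r in(-.6,-.4,-.25,.25,.4,.6) for T in(.54,.58) for px,pz in((-.05,.08),(-.06,.1),(-.03,.06)) for yy in(-.05,0,.05)]
    with ProcessPoolExecutor() as ex: S=list(ex.map(run,A))
    S.sort(key=lambda s:-s[0])
    for s in S[:8]: print("%.3f %.4f"%s[:2],s[2],np.round(s[3],2))
E
time python3 t5.py
```

```text
0.021 0.0000 (-0.4, 0.58, -0.03, 0.06, -0.05) [ 0.76  0.67 -0.6   2.31  2.84  0.29 -0.73]
0.006 0.0000 (-0.4, 0.58, -0.05, 0.08, -0.05) [ 0.74  0.67 -0.58  2.31  2.88  0.29 -0.78]
0.002 0.0000 (-0.25, 0.54, -0.03, 0.06, 0.05) [ 0.77  0.67 -0.63  2.28  2.58  0.24 -0.49]
0.001 0.0000 (-0.4, 0.54, -0.03, 0.06, -0.05) [ 0.75  0.67 -0.62  2.28  2.61  0.24 -0.53]
-0.026 0.0000 (-0.4, 0.54, -0.03, 0.06, 0) [ 0.74  0.66 -0.6   2.29  2.67  0.23 -0.59]
-0.105 0.0000 (-0.25, 0.58, -0.05, 0.08, 0.05) [ 0.66  0.64 -0.48  2.32  3.11  0.28 -1.03]
-0.105 0.0000 (-0.25, 0.58, -0.03, 0.06, 0.05) [ 0.68  0.65 -0.51  2.32  3.03  0.28 -0.95]
-0.161 0.0000 (-0.4, 0.54, -0.03, 0.06, 0.05) [ 0.72  0.65 -0.58  2.29  2.71  0.23 -0.64]
real	0m4.578s
user	0m16.141s
sys	0m0.131s
```

Run:
```python
from h import *
path(case(-.103,0,.10),Rt(0),6)
```

```text
t2.15 pos [ 0.3977 -0.1798  0.1919] F [-0.2 -0.4 -0.4] w 0.009  shift [ 0.271 -0.05   0.71 ] turn [ 1.08  -0.011 -0.564] min rows 4.06
[0.045, -0.008, 0.118, 0.18, -0.002, -0.094]
[0.045, 0.005, 0.118, 0.18, -0.002, -0.094]
[0.045, 0.017, 0.117, 0.18, -0.002, -0.094]
[0.044, 0.03, 0.115, 0.18, -0.002, -0.094]
[0.042, 0.042, 0.112, 0.18, -0.002, -0.094]
[0.04, 0.054, 0.108, 0.18, -0.002, -0.094]
```

Call:
play_rows(
  rows=[
    [0.04, 0, 0.1, 0.2, 0, -0.03, 1],
    [0.05, 0.01, 0.12, 0.2, 0, -0.08, 1],
    [0.05, 0.02, 0.12, 0.2, 0, -0.12, 1],
    [0.04, 0.03, 0.11, 0.2, 0, -0.12, 1],
    [0.04, 0.04, 0.11, 0.2, 0, -0.12, 1],
  ],
)

```text
clock: 2.65
position: [0.4342, -0.148, 0.1312]
ee_rot: [2.05, 2.29, 0.154]
force: [0.0, -0.5, 1.4]
width: 0.004
```

Run:
```python
from h import *
print(observe()["joints"])
path(case(-.103,0,.06),Rt(0),2)
```

```text
[ 0.68608419  0.28232269 -0.50683367  2.13049684  0.1336191   0.6605866
  1.78303186]
t2.65 pos [ 0.4342 -0.148   0.1312] F [ 0.  -0.5  1.4] w 0.004  shift [0.053 0.058 0.486] turn [ 0.235 -0.031 -0.105] min rows 1.48
[0.026, 0.029, 0.243, 0.118, -0.016, -0.053]
[0.027, 0.044, 0.241, 0.118, -0.016, -0.053]
```

Call:
play_rows(
  rows=[
    [0.03, 0.03, 0.2, 0.12, -0.02, -0.05, 1],
    [0.03, 0.04, 0.2, 0.12, -0.02, -0.05, 1],
    [0, 0, 0, 0, 0, 0, 1],
  ],
)

```text
clock: 2.95
position: [0.4536, -0.1346, 0.0694]
ee_rot: [2.027, 2.4, -0.016]
force: [-0.4, -0.4, 0.6]
width: 0.004
```

Run:
```python
from h import *
im=get_image("wrist");cv2.imwrite("pics/w1.png",im)
path(case(-.103,0,.03),Rt(0),2)
m=camera_model("wrist")
for x,y in((-.084,.016),(-.084,-.016),(-.114,-.016),(-.114,.016)): print(proj("wrist",case(x,y,.022),m))
```

```text
t3.00 pos [ 0.453  -0.1354  0.0708] F [ 0.1 -0.   0.9] w 0.003  shift [-0.005 -0.019  0.272] turn [-0.012  0.015  0.007] min rows 0.82
[-0.002, -0.009, 0.136, -0.006, 0.007, 0.003]
[-0.003, -0.01, 0.136, -0.006, 0.007, 0.003]
[352.51044911 292.49395653]
[300.22885342 292.20239092]
[299.08281618 245.42233733]
[353.77256503 245.66987697]
```

View pics/w1.png

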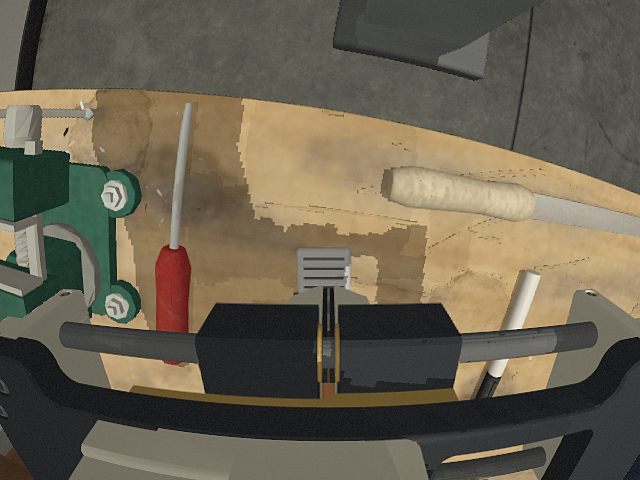

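Call:
play_rows(
  rows=[
    [0, -0.02, 0.18, 0, 0, 0, 1],
    [0, 0, 0.1, 0, 0, 0, 1],
    [0, 0, 0.02, 0, 0, 0, 1],
    [0, 0, 0.03, 0, 0, 0, 1],
  ],
)

```text
clock: 3.4
position: [0.4491, -0.1395, 0.0249]
ee_rot: [2.031, 2.386, -0.008]
force: [-0.2, -0.6, 0.1]
width: 0.003
```

Call:
play_rows(
  rows=[
    [0, 0, 0.03, 0, 0, 0, 1],
    [0, 0, 0.02, 0, 0, 0, 1],
  ],
)

```text
clock: 3.6
position: [0.4492, -0.1409, 0.019]
ee_rot: [2.033, 2.381, -0.006]
force: [-0.9, -1.0, 1.7]
width: 0.001
```

Call:
play_rows(
  rows=[
    [0.01, 0, 0.03, 0, 0, 0, 1],
    [0.01, 0, 0.02, 0, 0, 0, 1],
  ],
)

```text
clock: 3.8
position: [0.4489, -0.1399, 0.0126]
ee_rot: [2.034, 2.377, -0.008]
force: [-7.9, -6.1, 30.1]
width: 0.006
```

Run:
```python
from h import *
im=get_image("scene");crop(im,300,460,180,290,5,"pics/s1.png");print(observe()["force"],caseinv(observe()["position"]))
```

```text
[-6.36798977 -4.2133388  26.27185185] [-0.10467367 -0.00280318  0.01262831]
```

View pics/s1.png

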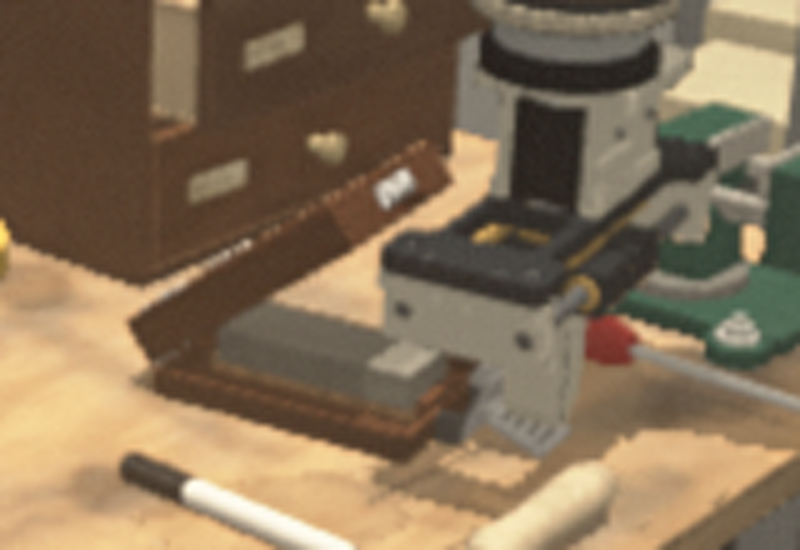

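Call:
play_rows(
  rows=[
    [0, 0, -0.08, 0, 0, 0, 0],
    [0, -0.1, -0.25, 0, 0, 0, 0],
    [0, -0.15, -0.3, 0, 0, 0, 0],
    [0, 0, -0.3, 0, 0, 0, 0],
    [0, 0, -0.1, 0, 0, 0, 0],
  ],
)

```text
clock: 4.35
position: [0.4094, -0.1421, 0.1708]
ee_rot: [2.032, 2.381, -0.008]
force: [1.6, -1.2, -0.5]
width: 0.389
```

Run:
```python
from h import *
o=observe();print(caseinv(o["position"]),o["joints"],o["width"])
im=get_image("top");cv2.imwrite("pics/top1.png",im);crop(im,330,470,180,320,5,"pics/t1.png")
im=get_image("scene");cv2.imwrite("pics/scene1.png",im);crop(im,300,460,180,290,5,"pics/s2.png")
```

```text
[-0.14402248  0.00152708  0.17079241] [ 0.64377424  0.23075218 -0.51432324  2.06322944  0.16020732  0.87641312
  1.767263  ] 0.38870947611132184
```

View pics/t1.png

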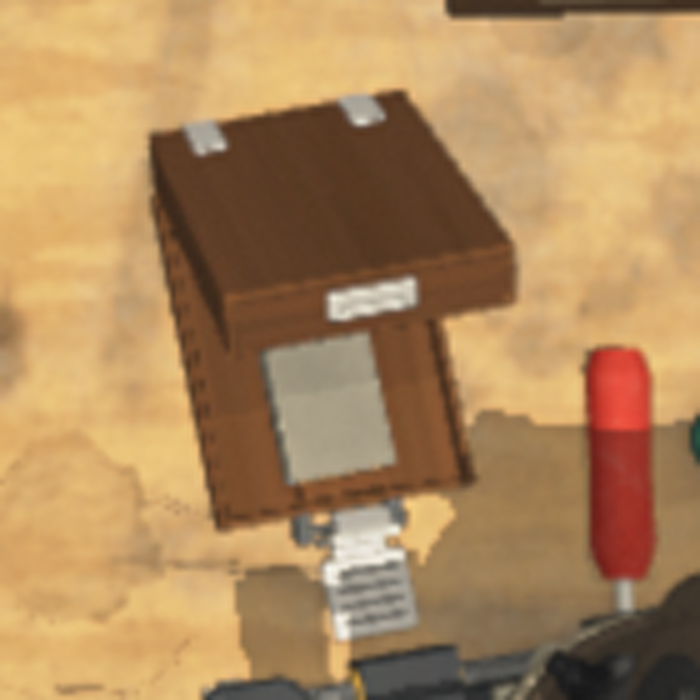

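View pics/s2.png

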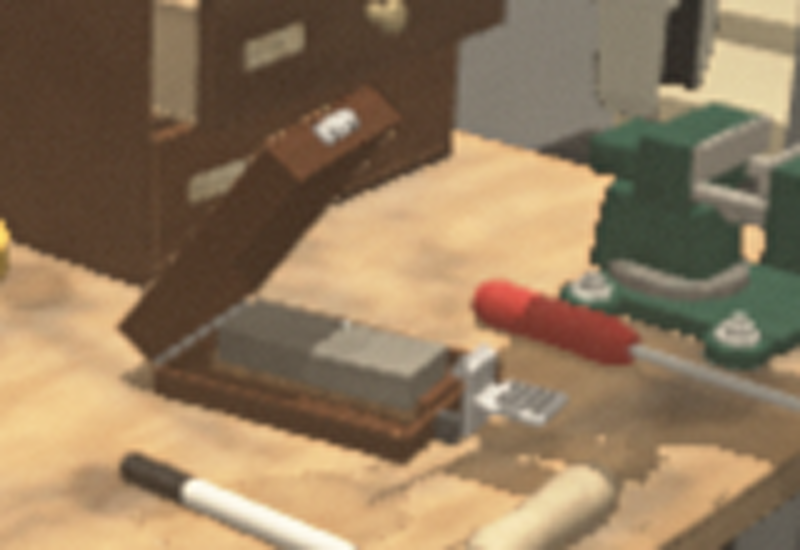

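Run:
```python
from h import *
im=cv2.imread("pics/top1.png")
f=lambda x,y,z:caseinv(onz("top",330+x/5,180+y/5,z))*1e3
for p in((289,484),(396,462),(263,350),(372,335)): print("stone",np.round(f(*p,.030),1))
for p in((218,528),(472,484)): print("rim",np.round(f(*p,.014),1))
for p in((322,566),(400,551),(415,627),(340,641)): print("pad",np.round(f(*p,.022),1))
# scene: stone near end top corners
g=lambda x,y,z:caseinv(onz("scene",300+x/5,180+y/5,z))*1e3
for p in((372,378),(449,347)): print("sc stone",np.round(g(*p,.030),1))
for p in((402,460),): print("sc base corner",np.round(g(*p,.0),1))
```

```text
stone [-52.8  22.4  30. ]
stone [-51.7 -18.6  30. ]
stone [-1.9 22.5 30. ]
stone [ -3.4 -19.   30. ]
rim [-64.2  49.5  14. ]
rim [-64.6 -48.8  14. ]
pad [-84.9  14.7  22. ]
pad [-84.5 -15.2  22. ]
pad [-113.1  -15.2   22. ]
pad [-113.3   13.5   22. ]
sc stone [-38.9  30.8  30. ]
sc stone [-52.6 -18.7  30. ]
sc base corner [-61.3  41.9   0. ]
```

```bash
cat > t6.py <<'E'
from fk import *
from concurrent.futures import ProcessPoolExecutor
q0=observe()["joints"]
def RR(t,roll): return Ro.from_rotvec(cx*roll).as_matrix()@Rt(t)
def run(a):
    rho,T,px,pz,yy,xx,zz,q0=a
    q=q0.copy(); mm=9;tr=[]
    for p,R in [(case(xx,yy,zz),RR(0,rho)),(case(xx,yy,zz),RR(T,rho)),(case(px,0,pz),Rt(T)),(case(0.002,0.001,.0115),Rt(T))]:
        p0,R0=fk(q); rv=Ro.from_matrix(R0.T@R).as_rotvec()
        n=int(max(np.linalg.norm(p-p0)/.03,np.linalg.norm(rv)/.12,1))
        for i in range(1,n+1):
            q,e=iks(q,p0+(p-p0)*i/n,R0@Ro.from_rotvec(rv*i/n).as_matrix(),5); mm=min(mm,np.min(np.minimum(q-LO,HI-q))-10*e)
        tr.append(q)
    return mm,e,a[:-1],tr
if __name__=="__main__":
    A=[(r,T,px,pz,yy,xx,zz,q0) for r in(-.65,-.5,-.4,-.3,.4) for T in(.57,) for px,pz in((-.045,.075),(-.03,.06)) for yy in(-.1,-.05,0,.05) for xx in (-.14,-.11,-.08) for zz in(.12,.16)]
    with ProcessPoolExecutor() as ex: S=list(ex.map(run,A))
    S.sort(key=lambda s:-s[0])
    for s in S[:6]:
        print("%.3f %.4f"%s[:2],s[2])
        for t in s[3]: print("    ",np.round(t,2))
E
python3 t6.py
```

```text
0.048 0.0000 (-0.4, 0.57, -0.03, 0.06, -0.1, -0.08, 0.16)
     [ 0.36  0.34 -0.35  2.02  0.7   0.85  1.28]
     [ 0.66  0.2  -0.38  2.43  2.49  0.2  -0.3 ]
     [ 0.89  0.55 -0.71  2.34  2.64  0.17 -0.54]
     [ 0.8   0.7  -0.67  2.3   2.65  0.29 -0.53]
0.047 0.0000 (-0.4, 0.57, -0.03, 0.06, -0.05, -0.08, 0.16)
     [ 0.28  0.33 -0.39  2.04  0.7   0.89  1.18]
     [ 0.45  0.15 -0.33  2.49  2.26  0.26 -0.21]
     [ 0.87  0.55 -0.69  2.34  2.7   0.17 -0.61]
     [ 0.78  0.69 -0.64  2.3   2.7   0.28 -0.6 ]
0.047 0.0000 (-0.5, 0.57, -0.03, 0.06, -0.1, -0.08, 0.16)
     [ 0.27  0.35 -0.33  2.06  0.83  0.88  1.1 ]
     [ 0.51  0.21 -0.32  2.49  2.4   0.36 -0.24]
     [ 0.87  0.55 -0.69  2.34  2.7   0.17 -0.61]
     [ 0.78  0.69 -0.64  2.3   2.7   0.28 -0.6 ]
0.045 0.0000 (-0.4, 0.57, -0.03, 0.06, -0.1, -0.11, 0.12)
     [ 0.34  0.36 -0.31  2.12  0.78  0.75  1.19]
     [ 0.78  0.3  -0.48  2.51  2.72  0.35 -0.47]
     [ 0.86  0.54 -0.68  2.34  2.74  0.16 -0.65]
     [ 0.77  0.68 -0.63  2.3   2.74  0.28 -0.64]
0.044 0.0000 (-0.4, 0.57, -0.03, 0.06, -0.1, -0.08, 0.12)
     [ 0.31  0.4  -0.3   2.06  0.77  0.78  1.19]
     [ 0.66  0.31 -0.4   2.46  2.64  0.34 -0.44]
     [ 0.86  0.54 -0.68  2.34  2.75  0.16 -0.66]
     [ 0.76  0.68 -0.62  2.3   2.75  0.28 -0.65]
0.044 0.0000 (-0.5, 0.57, -0.03, 0.06, -0.1, -0.08, 0.12)
     [ 0.22  0.41 -0.28  2.09  0.9   0.81  1.01]
     [ 0.52  0.33 -0.35  2.52  2.54  0.5  -0.37]
     [ 0.86  0.54 -0.67  2.34  2.77  0.16 -0.68]
     [ 0.76  0.68 -0.61  2.3   2.77  0.28 -0.67]
```

```bash
cat >> h.py <<'E'
def RR(t,roll): return Ro.from_rotvec(cx*roll).as_matrix()@Rt(t)
E
python3 - <<'E'
from h import *
path(case(-.08,-.1,.16),RR(0,-.4),4)
E
```

```text
t4.45 pos [ 0.4093 -0.1424  0.1694] F [0.  0.1 0.1] w 0.474  shift [-0.671  0.432  0.072] turn [ 0.003 -0.776 -0.012] min rows 2.59
[-0.168, 0.108, 0.018, 0.001, -0.194, -0.003]
[-0.165, 0.108, 0.034, 0.001, -0.194, -0.003]
[-0.162, 0.108, 0.05, 0.001, -0.194, -0.003]
[-0.156, 0.107, 0.065, 0.001, -0.194, -0.003]
```

Call:
play_rows(
  rows=[
    [-0.17, 0.11, 0.02, 0, -0.2, 0, -0.05],
    [-0.17, 0.11, 0.03, 0, -0.2, 0, -0.05],
    [-0.16, 0.11, 0.05, 0, -0.2, 0, -0.05],
    [-0.16, 0.11, 0.06, 0, -0.2, 0, -0.05],
  ],
)

```text
clock: 4.85
position: [0.4911, -0.2366, 0.1609]
ee_rot: [1.817, 2.119, -0.386]
force: [-0.6, -0.4, -0.1]
width: 0.522
```

Run:
```python
from h import *
print(observe()["joints"])
path(case(-.08,-.1,.16),RR(.57,-.4),7)
```

```text
[ 0.34853005  0.33694746 -0.34665501  2.02994787  0.73288335  0.8536191
  1.23780151]
t4.85 pos [ 0.4911 -0.2366  0.1609] F [-0.6 -0.4 -0.1] w 0.522  shift [ 0.033 -0.008 -0.008] turn [-1.138  0.052 -0.006] min rows 3.80
[0.005, -0.001, -0.001, -0.163, 0.007, -0.001]
[0.005, -0.001, -0.001, -0.163, 0.007, -0.001]
[0.005, -0.001, -0.001, -0.163, 0.007, -0.001]
[0.005, -0.001, -0.001, -0.163, 0.007, -0.001]
[0.005, -0.001, -0.001, -0.163, 0.007, -0.001]
[0.005, -0.001, -0.001, -0.163, 0.007, -0.001]
[0.005, -0.0, -0.001, -0.163, 0.007, -0.001]
```

Call:
play_rows(
  rows=[
    [0, 0, 0, -0.14, 0.01, 0, -0.05],
    [0, 0, 0, -0.14, 0.01, 0, -0.05],
    [0, 0, 0, -0.14, 0.01, 0, -0.05],
    [0, 0, 0, -0.12, 0.01, 0, -0.05],
    [0, 0, 0, -0.12, 0.01, 0, -0.05],
  ],
)

```text
clock: 5.35
position: [0.4948, -0.2286, 0.1526]
ee_rot: [1.622, 2.072, 0.009]
force: [0.6, -1.4, 0.2]
width: 0.524
```

Run:
```python
from h import *
print(observe()["joints"])
path(case(-.08,-.1,.16),RR(.57,-.4),5)
```

```text
[ 0.42795289  0.21749344 -0.28142872  2.28263128  1.01654483  0.34248193
  1.0596088 ]
t5.35 pos [ 0.4948 -0.2286  0.1526] F [ 0.6 -1.4  0.2] w 0.524  shift [-0.032 -0.026 -0.051] turn [-0.456 -0.026  0.012] min rows 1.52
[-0.006, -0.005, -0.01, -0.091, -0.005, 0.002]
[-0.006, -0.005, -0.01, -0.091, -0.005, 0.002]
[-0.007, -0.004, -0.011, -0.091, -0.005, 0.002]
[-0.007, -0.004, -0.011, -0.091, -0.005, 0.002]
[-0.007, -0.003, -0.011, -0.091, -0.005, 0.002]
```

Call:
play_rows(
  rows=[
    [-0.01, 0, -0.01, -0.09, -0.01, 0, -0.05],
    [-0.01, 0, -0.01, -0.09, -0.01, 0, -0.05],
    [-0.01, 0, -0.01, -0.09, -0.01, 0, -0.05],
    [-0.01, 0, -0.01, -0.09, -0.01, 0, -0.05],
    [-0.01, 0, -0.01, -0.09, -0.01, 0, -0.05],
  ],
)

```text
clock: 5.85
position: [0.4895, -0.2314, 0.1544]
ee_rot: [1.514, 2.005, 0.163]
force: [-1.0, -1.4, 0.1]
width: 0.527
```

Run:
```python
from fk import *
q=observe()["joints"]
print(q)
plan(case(-.08,-.1,.16),RR(.57,-.4))
sim(q,[(case(-.03,0,.06),Rt(.57)),(case(0.002,0.001,.0115),Rt(.57))])
path(case(-.03,0,.07),Rt(.57),7)
```

```text
[ 0.56256931  0.2004032  -0.32786355  2.4084297   2.03639462  0.19576958
  0.12282311]
t5.85 pos [ 0.4895 -0.2314  0.1544] F [-1.  -1.4  0.1] w 0.527  shift [-0.017  0.013 -0.031] turn [-0.123  0.002  0.019] min rows 0.42
[ 0.96  0.59 -0.8   2.33  2.37  0.2  -0.25] e 0.0000 minmargin 0.04
[ 0.9   0.75 -0.8   2.29  2.41  0.34 -0.25] e 0.0000 minmargin 0.15
t5.85 pos [ 0.4895 -0.2314  0.1544] F [-1.  -1.4  0.1] w 0.527  shift [0.83  0.17  0.387] turn [-0.125  0.688  0.43 ] min rows 2.79
[0.119, 0.024, 0.055, -0.018, 0.098, 0.061]
[0.116, 0.02, 0.061, -0.018, 0.098, 0.061]
[0.114, 0.016, 0.067, -0.018, 0.098, 0.061]
[0.111, 0.012, 0.073, -0.018, 0.098, 0.061]
[0.107, 0.008, 0.078, -0.018, 0.098, 0.061]
[0.104, 0.004, 0.083, -0.018, 0.098, 0.061]
[0.099, 0.0, 0.088, -0.018, 0.098, 0.061]
```

Call:
play_rows(
  rows=[
    [0.12, 0.02, 0.05, -0.02, 0.1, 0.06, -0.05],
    [0.12, 0.02, 0.06, -0.02, 0.1, 0.06, -0.05],
    [0.11, 0.02, 0.06, -0.02, 0.1, 0.06, -0.05],
    [0.11, 0.01, 0.07, -0.02, 0.1, 0.06, -0.05],
    [0.11, 0.01, 0.07, -0.02, 0.1, 0.06, -0.05],
  ],
)

```text
clock: 6.35
position: [0.5057, -0.1461, 0.0912]
ee_rot: [1.692, 2.073, 0.499]
force: [0.5, -0.5, -0.2]
width: 0.528
```

Run:
```python
from h import *
print(observe()["joints"])
path(case(-.04,.001,.085),Rt(.57),3)
```

```text
[ 0.91149311  0.42125382 -0.74727816  2.37981322  2.27296157  0.15411623
 -0.18563908]
t6.35 pos [ 0.5057 -0.1461  0.0912] F [ 0.5 -0.5 -0.2] w 0.528  shift [0.13  0.041 0.059] turn [-0.038  0.143  0.12 ] min rows 0.64
[0.043, 0.014, 0.02, -0.013, 0.048, 0.04]
[0.043, 0.013, 0.021, -0.013, 0.048, 0.04]
[0.043, 0.012, 0.022, -0.013, 0.048, 0.04]
```

Call:
play_rows(
  rows=[
    [0.05, 0.01, 0.02, -0.01, 0.05, 0.04, -0.05],
    [0.04, 0.01, 0.02, -0.01, 0.05, 0.04, -0.05],
    [0.04, 0.01, 0.02, -0.01, 0.04, 0.04, -0.05],
  ],
)

```text
clock: 6.65
position: [0.5079, -0.1208, 0.0802]
ee_rot: [1.767, 2.075, 0.612]
force: [-0.5, -0.1, 0.3]
width: 0.525
```

Run:
```python
from h import *
im=get_image("wrist");cv2.imwrite("pics/w2.png",im)
im=get_image("scene");crop(im,300,460,160,290,5,"pics/s3.png")
print(observe()["joints"],caseinv(observe()["position"]))
path(case(-.03,.001,.066),Rt(.57),2)
path(case(0.002,.001,.0115),Rt(.57),4)
m=camera_model("wrist")
for x,y in((-.05,.021),(-.05,-.019),(.05,.021),(.05,-.019)): print(proj("wrist",case(x,y,.03),m))
```

```text
[ 0.98529533  0.49147916 -0.83942143  2.36907022  2.25707527  0.13614167
 -0.19959133] [-0.04331293  0.00638555  0.08023993]
t6.75 pos [ 0.508  -0.1209  0.0802] F [ 0.1 -0.6 -0.9] w 0.524  shift [-0.037  0.025  0.127] turn [-0.019 -0.027 -0.013] min rows 0.40
[-0.019, 0.012, 0.064, -0.009, -0.013, -0.007]
[-0.018, 0.012, 0.064, -0.009, -0.013, -0.007]
t6.75 pos [ 0.508  -0.1209  0.0802] F [ 0.1 -0.6 -0.9] w 0.524  shift [-0.043  0.012  0.548] turn [-0.019 -0.027 -0.013] min rows 1.65
[-0.011, 0.003, 0.137, -0.005, -0.007, -0.003]
[-0.01, 0.003, 0.137, -0.005, -0.007, -0.003]
[-0.01, 0.002, 0.137, -0.005, -0.007, -0.003]
[-0.009, 0.002, 0.137, -0.005, -0.007, -0.003]
[353.01691465 218.48759482]
[279.73160195 219.33822405]
[345.9062117  311.53628059]
[293.07563302 312.05653057]
```

View pics/w2.png

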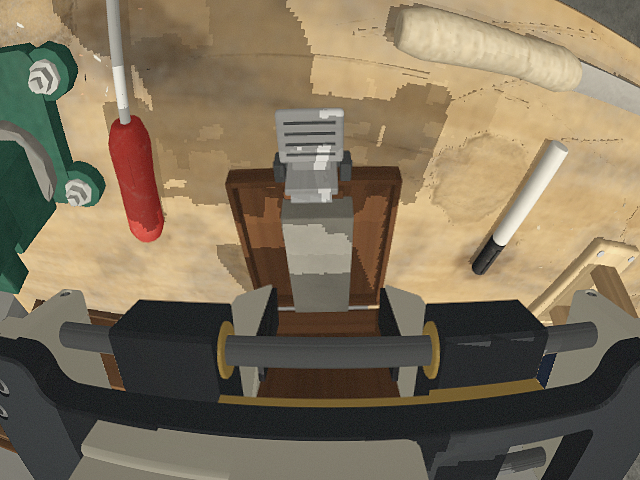

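View pics/s3.png

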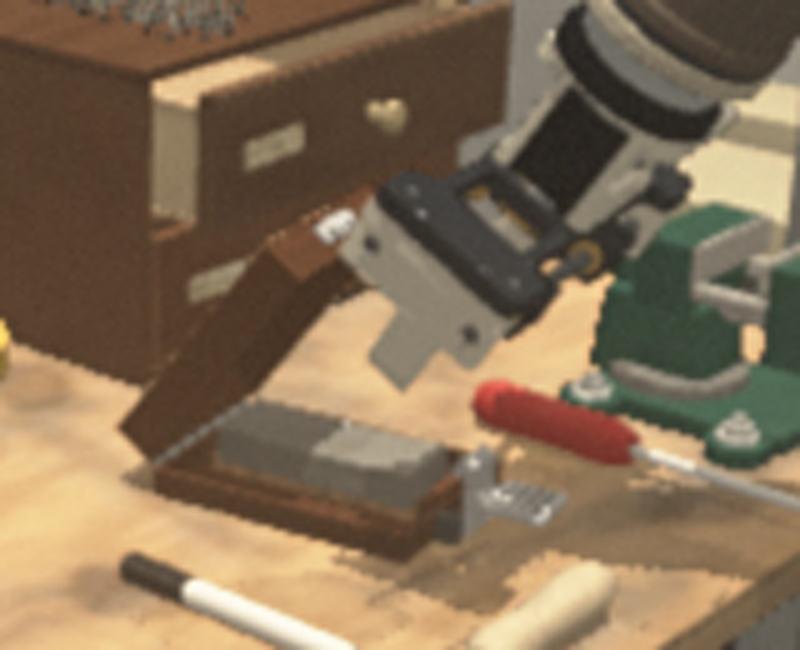

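Call:
play_rows(
  rows=[
    [-0.02, 0.02, 0.07, -0.01, -0.02, -0.01, -0.05],
    [-0.02, 0.01, 0.07, -0.01, -0.02, -0.01, -0.05],
    [0, 0, 0, 0, 0, 0, -0.05],
  ],
)

```text
clock: 7.05
position: [0.5235, -0.124, 0.0639]
ee_rot: [1.748, 2.064, 0.596]
force: [-0.4, 0.2, 1.0]
width: 0.529
```

Run:
```python
from h import *
o=observe()
print(o["joints"],caseinv(o["position"]))
path(case(0.002,.001,.0115),Rt(.57),4)
```

```text
[ 0.96516857  0.56013924 -0.85755411  2.36167321  2.27900877  0.23079446
 -0.20346801] [-0.02858994  0.00081768  0.06386362]
t7.05 pos [ 0.5235 -0.124   0.0639] F [-0.4  0.2  1. ] w 0.529  shift [ 0.004 -0.016  0.404] turn [-0.001  0.014  0.01 ] min rows 1.21
[0.001, -0.004, 0.101, -0.0, 0.004, 0.002]
[0.001, -0.004, 0.101, -0.0, 0.004, 0.002]
[0.001, -0.004, 0.101, -0.0, 0.004, 0.002]
[0.0, -0.004, 0.101, -0.0, 0.004, 0.002]
```

Call:
play_rows(
  rows=[
    [0, 0, 0.1, 0, 0.01, 0, -0.05],
    [0, 0, 0.1, 0, 0, 0, -0.05],
    [0, 0, 0.08, 0, 0, 0, -0.05],
  ],
)

```text
clock: 7.35
position: [0.5453, -0.1201, 0.0288]
ee_rot: [1.745, 2.07, 0.599]
force: [-0.2, -0.6, -0.9]
width: 0.526
```

Run:
```python
from h import *
o=observe()
print(o["joints"],caseinv(o["position"]))
path(case(0.002,.001,.0115),Rt(.57),2)
im=get_image("wrist");cv2.imwrite("pics/w3.png",im)
```

```text
[ 0.92350568  0.67967754 -0.85847219  2.33569251  2.3133477   0.33051346
 -0.20658934] [-0.00641975  0.00119025  0.02879393]
t7.35 pos [ 0.5453 -0.1201  0.0288] F [-0.2 -0.6 -0.9] w 0.526  shift [-0.001 -0.015  0.127] turn [-0.003  0.005  0.015] min rows 0.38
[-0.0, -0.007, 0.064, -0.002, 0.002, 0.008]
[-0.001, -0.007, 0.064, -0.002, 0.002, 0.008]
```

View pics/w3.png

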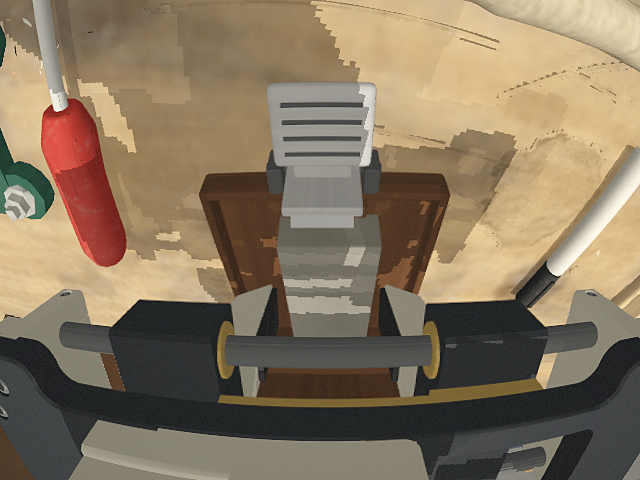

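Call:
play_rows(
  rows=[
    [0, -0.01, 0.06, 0, 0, 0, -0.05],
    [0, -0.01, 0.06, 0, 0, 0, -0.05],
    [0, 0, 0, 0, 0, 0, -0.05],
  ],
)

```text
clock: 7.7
position: [0.5523, -0.1181, 0.0108]
ee_rot: [1.745, 2.073, 0.599]
force: [0.2, 0.7, -0.4]
width: 0.526
```

Run:
```python
from h import *
print(caseinv(observe()["position"]));path(case(0.002,.001,.0115),Rt(.57),2)
```

```text
[0.00080771 0.00196306 0.01083537]
t7.70 pos [ 0.5523 -0.1181  0.0108] F [ 0.2  0.7 -0.4] w 0.526  shift [-0.006  0.009  0.001] turn [-0.007  0.001  0.017] min rows 0.06
[-0.003, 0.005, 0.0, -0.003, 0.001, 0.009]
[-0.003, 0.005, 0.0, -0.003, 0.001, 0.009]
```

Close on the stone.

Call:
play_rows(
  rows=[
    [0, 0, 0, 0, 0, 0, 1],
    [0, 0, 0, 0, 0, 0, 1],
    [0, 0, 0, 0, 0, 0, 1],
    [0, 0, 0, 0, 0, 0, 1],
  ],
  force=25,
)

```text
clock: 8.1
position: [0.5512, -0.1182, 0.0116]
ee_rot: [1.745, 2.074, 0.598]
force: [-0.2, 0.1, -1.8]
width: 0.435
```

Run:
```python
from h import *
print(caseinv(observe()["position"]));path(case(-0.06,.001,.105),Rt(.57),8)
```

```text
[-0.00025828  0.00210018  0.01163646]
t8.10 pos [ 0.5512 -0.1182  0.0116] F [-0.2  0.1 -1.8] w 0.435  shift [-0.008 -0.003 -0.739] turn [-0.008  0.001  0.018] min rows 2.22
[-0.001, -0.0, -0.092, -0.001, 0.0, 0.002]
[-0.001, -0.0, -0.092, -0.001, 0.0, 0.002]
[-0.001, -0.0, -0.092, -0.001, 0.0, 0.002]
[-0.001, -0.0, -0.092, -0.001, 0.0, 0.002]
[-0.001, -0.0, -0.092, -0.001, 0.0, 0.002]
[-0.001, -0.0, -0.092, -0.001, 0.0, 0.002]
[-0.001, -0.0, -0.092, -0.001, 0.0, 0.002]
[-0.001, 0.0, -0.092, -0.001, 0.0, 0.002]
```

```bash
cat > t7.py <<'E'
from fk import *
q=observe()["joints"]; print(np.round(q,2))
SO=np.array([.576,.146,.066]);sy=-.02
ex=np.array([np.cos(sy),np.sin(sy),0]);ey=np.array([-np.sin(sy),np.cos(sy),0])
T=.57
q=sim(q,[(case(-.06,.001,.105),Rt(T)),])
for name,way in {"direct":[(np.array([.5,.05,.17]),Rt(.17,1,ex,ey)),(SO+[0,0,.1],Rt(.17,1,ex,ey))],
 "roll-":[(case(-.08,.0,.16),RR(T,-.3)),(np.array([.48,.0,.2]),RR(.17,-.3)),(SO+[0,0,.1],Rt(.17,1,ex,ey))],
 "roll-2":[(case(-.06,.03,.12),RR(T,-.25)),(np.array([.48,.0,.2]),RR(.17,-.25)),(SO+[0,0,.1],Rt(.17,1,ex,ey))],
 "far":[(np.array([.5,.1,.2]),Rt(T)),(SO+[0,0,.1],Rt(.17,1,ex,ey))],
 "far-":[(np.array([.5,.1,.2]),RR(T,-.3)),(SO+[0,0,.1],Rt(.17,1,ex,ey))]}.items():
    print(name); sim(q,way+[(SO+[0,0,.02],Rt(.17,1,ex,ey))])
E
python3 t7.py
```

```text
[ 0.91  0.73 -0.86  2.33  2.33  0.37 -0.21]
[ 1.04  0.43 -0.82  2.36  2.23  0.12 -0.13] e 0.0771 minmargin 0.00
direct
[ 0.34  0.31 -0.69  2.02  0.37  0.75  0.99] e 0.0000 minmargin 0.00
[ 0.09  0.46 -0.63  1.82  0.47  0.84  0.79] e 0.0000 minmargin 0.58
[ 0.03  0.55 -0.56  1.9   0.58  0.69  0.68] e 0.0000 minmargin 0.57
roll-
[ 0.7   0.16 -0.65  2.47  1.96  0.22  0.01] e 0.0000 minmargin 0.03
[ 0.19  0.22 -0.64  2.07  0.61  0.89  0.94] e 0.0000 minmargin 0.13
[ 0.1   0.46 -0.64  1.82  0.47  0.84  0.78] e 0.0000 minmargin 0.53
[ 0.04  0.55 -0.56  1.9   0.59  0.69  0.67] e 0.0000 minmargin 0.57
roll-2
[ 0.75  0.34 -0.83  2.47  2.06  0.4  -0.14] e 0.0000 minmargin 0.10
[ 0.37  0.25 -0.79  2.05  0.6   0.89  0.98] e 0.0000 minmargin 0.15
[ 0.18  0.5  -0.76  1.81  0.55  0.88  0.72] e 0.0000 minmargin 0.48
[ 0.11  0.59 -0.67  1.89  0.67  0.73  0.6 ] e 0.0000 minmargin 0.54
far
[ 0.54  0.15 -0.96  2.3   0.93  0.3   0.52] e 0.0000 minmargin 0.00
[ 0.29  0.57 -0.94  1.8   0.69  0.94  0.62] e 0.0000 minmargin 0.28
[ 0.22  0.65 -0.84  1.87  0.81  0.81  0.5 ] e 0.0000 minmargin 0.36
far-
[ 0.14  0.21 -0.87  2.29  1.23  0.72  0.16] e 0.0000 minmargin 0.03
[ 0.27  0.55 -0.91  1.8   0.66  0.93  0.64] e 0.0000 minmargin 0.36
[ 0.2   0.64 -0.81  1.88  0.79  0.79  0.52] e 0.0000 minmargin 0.39
```

Call:
play_rows(
  rows=[
    [0, 0.01, -0.01, 0, 0, 0, 1],
    [0, 0.02, -0.03, 0, 0, 0, 1],
    [0, 0.01, -0.02, 0, 0, 0, 1],
  ],
)

```text
clock: 8.4
position: [0.5509, -0.118, 0.0229]
ee_rot: [1.746, 2.075, 0.598]
force: [0.0, -0.1, -1.8]
width: 0.436
```

```bash
cat > t8.py <<'E'
from fk import *
from t7 import ex,ey,SO
q=observe()["joints"]; T=.57
for way in ([(case(-.03,.001,.066),Rt(T)),(case(-.075,.001,.08),RR(T,-.1)),(np.array([.46,-.05,.15]),RR(.4,-.3)),(np.array([.48,.05,.2]),RR(.17,-.2)),(SO+[-.03,0,.1],Rt(.17,1,ex,ey))],
 [(case(-.03,.001,.066),Rt(T)),(case(-.06,.001,.08),RR(T,-.15)),(case(-.09,.03,.13),RR(T,-.3)),(np.array([.48,.05,.2]),RR(.17,-.2)),(SO+[-.03,0,.1],Rt(.17,1,ex,ey))]):
    print(); sim(q,way)
E
python3 t8.py | tail -11
python3 -c "
from h import *
path(case(-.03,.001,.066),Rt(.57),5)"
```

```text
[ 0.98  0.58 -0.83  2.33  2.29  0.2  -0.17] e 0.0000 minmargin 0.08
[ 1.04  0.51 -0.9   2.44  2.32  0.3  -0.2 ] e 0.0000 minmargin 0.13
[ 0.27  0.15 -0.57  2.39  1.07  0.46  0.58] e 0.0000 minmargin 0.12
[ 0.23  0.25 -0.72  2.03  0.53  0.88  0.96] e 0.0000 minmargin 0.25
[ 0.13  0.43 -0.69  1.88  0.48  0.83  0.74] e 0.0000 minmargin 0.55

[ 0.98  0.58 -0.83  2.33  2.29  0.2  -0.17] e 0.0000 minmargin 0.08
[ 0.94  0.51 -0.87  2.43  2.28  0.37 -0.19] e 0.0000 minmargin 0.14
[ 0.78  0.27 -0.88  2.53  2.05  0.42 -0.15] e 0.0000 minmargin 0.04
[ 0.41  0.31 -0.95  2.02  0.63  0.94  0.87] e 0.0000 minmargin 0.09
[ 0.26  0.5  -0.88  1.87  0.62  0.89  0.64] e 0.0000 minmargin 0.33
t8.40 pos [ 0.5509 -0.118   0.0229] F [ 0.  -0.1 -1.8] w 0.436  shift [-0.009 -0.012 -0.348] turn [-0.01   0.     0.017] min rows 1.04
[-0.002, -0.002, -0.07, -0.002, 0.0, 0.003]
[-0.002, -0.002, -0.07, -0.002, 0.0, 0.003]
[-0.002, -0.002, -0.07, -0.002, 0.0, 0.003]
[-0.002, -0.002, -0.07, -0.002, 0.0, 0.003]
[-0.002, -0.002, -0.07, -0.002, 0.0, 0.003]
```

First path. Retreat along the tool axis.

Call:
play_rows(
  rows=[
    [0, 0, -0.06, 0, 0, 0, 1],
    [0, 0, -0.07, 0, 0, 0, 1],
    [0, 0, -0.07, 0, 0, 0, 1],
    [0, 0, -0.07, 0, 0, 0, 1],
    [0, 0, -0.07, 0, 0, 0, 1],
  ],
)

```text
clock: 8.9
position: [0.522, -0.1217, 0.0694]
ee_rot: [1.745, 2.076, 0.599]
force: [0.1, -1.2, -2.7]
width: 0.434
```

Run:
```python
from h import *
o=observe();print(caseinv(o["position"]),o["joints"])
im=get_image("scene");crop(im,300,460,160,290,5,"pics/s4.png")
path(case(-.075,.001,.083),RR(.57,-.1),5)
```

```text
[-0.02960649  0.00330706  0.06943877] [ 0.95880374  0.5368672  -0.84337899  2.35715505  2.25854547  0.19573151
 -0.18612175]
t8.95 pos [ 0.5216 -0.1218  0.0704] F [-1.   0.5 -1.5] w 0.433  shift [-0.013 -0.208 -0.231] turn [-0.008 -0.169 -0.087] min rows 0.93
[-0.003, -0.042, -0.046, -0.002, -0.034, -0.017]
[-0.003, -0.042, -0.046, -0.002, -0.034, -0.017]
[-0.004, -0.042, -0.046, -0.002, -0.034, -0.017]
[-0.004, -0.042, -0.046, -0.002, -0.034, -0.017]
[-0.004, -0.042, -0.046, -0.002, -0.034, -0.017]
```

View pics/s4.png

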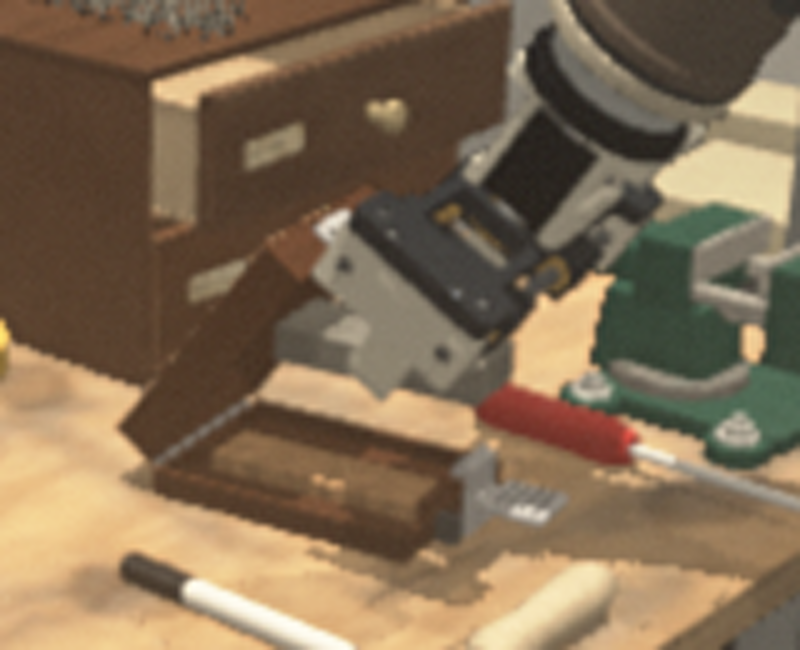

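Stone held level, lid still open (lid end near crop (330,215)), case empty. Continue.

Call:
play_rows(
  rows=[
    [0, -0.04, -0.05, 0, -0.03, -0.02, 1],
    [0, -0.04, -0.05, 0, -0.03, -0.02, 1],
    [0, -0.04, -0.05, 0, -0.04, -0.02, 1],
    [0, -0.04, -0.05, 0, -0.04, -0.02, 1],
    [0, -0.04, -0.05, 0, -0.04, -0.02, 1],
  ],
)

```text
clock: 9.45
position: [0.4731, -0.1295, 0.0873]
ee_rot: [1.676, 2.049, 0.487]
force: [-0.4, 0.4, -1.6]
width: 0.434
```

Run:
```python
from fk import *
from t7 import ex,ey,SO
o=observe();print(caseinv(o["position"]),o["joints"])
sim(o["joints"],[(np.array([.46,-.05,.15]),RR(.4,-.3)),(np.array([.48,.05,.2]),RR(.17,-.2)),(SO+[-.03,0,.1],Rt(.17,1,ex,ey))])
path(np.array([.46,-.05,.15]),RR(.4,-.3),8)
```

```text
[ 1.02  0.45 -0.93  2.48  2.29  0.31 -0.23]
[ 1.04  0.43 -0.82  2.36  2.22  0.12 -0.12] e 0.0768 minmargin 0.00
direct
[ 0.34  0.31 -0.69  2.02  0.37  0.75  0.99] e 0.0000 minmargin 0.00
[ 0.1   0.46 -0.64  1.82  0.47  0.84  0.78] e 0.0000 minmargin 0.58
[ 0.03  0.55 -0.56  1.9   0.58  0.69  0.67] e 0.0000 minmargin 0.57
roll-
[ 0.71  0.16 -0.66  2.47  1.96  0.22  0.01] e 0.0000 minmargin 0.03
[ 0.2   0.22 -0.64  2.07  0.61  0.89  0.94] e 0.0000 minmargin 0.13
[ 0.11  0.46 -0.65  1.82  0.48  0.85  0.78] e 0.0000 minmargin 0.53
[ 0.04  0.56 -0.57  1.9   0.59  0.69  0.67] e 0.0000 minmargin 0.57
roll-2
[ 0.75  0.34 -0.83  2.46  2.06  0.4  -0.14] e 0.0000 minmargin 0.11
[ 0.38  0.25 -0.8   2.05  0.61  0.89  0.97] e 0.0000 minmargin 0.15
[ 0.18  0.5  -0.76  1.81  0.56  0.88  0.71] e 0.0000 minmargin 0.47
[ 0.12  0.59 -0.68  1.89  0.68  0.73  0.6 ] e 0.0000 minmargin 0.52
far
[ 0.54  0.16 -0.96  2.3   0.94  0.3   0.51] e 0.0000 minmargin 0.00
[ 0.29  0.57 -0.94  1.8   0.69  0.94  0.61] e 0.0000 minmargin 0.28
[ 0.22  0.66 -0.85  1.87  0.81  0.81  0.5 ] e 0.0000 minmargin 0.36
far-
[ 0.14 
[... 325 characters left out ...]
.28  0.15 -0.58  2.39  1.07  0.47  0.57] e 0.0000 minmargin 0.09
[ 0.24  0.25 -0.73  2.03  0.53  0.89  0.95] e 0.0000 minmargin 0.25
[ 0.14  0.43 -0.7   1.88  0.49  0.83  0.74] e 0.0000 minmargin 0.54
t9.45 pos [ 0.4731 -0.1295  0.0873] F [-0.4  0.4 -1.6] w 0.434  shift [ 0.484  0.257 -0.402] turn [ 0.333 -0.326 -0.166] min rows 2.04
[0.061, 0.032, -0.05, 0.042, -0.041, -0.021]
[0.059, 0.032, -0.052, 0.042, -0.041, -0.021]
[0.058, 0.031, -0.054, 0.042, -0.041, -0.021]
[0.056, 0.031, -0.056, 0.042, -0.041, -0.021]
[0.055, 0.03, -0.058, 0.042, -0.041, -0.021]
[0.053, 0.029, -0.059, 0.042, -0.041, -0.021]
[0.052, 0.029, -0.061, 0.042, -0.041, -0.021]
[0.05, 0.028, -0.063, 0.042, -0.041, -0.021]
```

Call:
play_rows(
  rows=[
    [0.06, 0.03, -0.06, 0.04, -0.04, -0.02, 1],
    [0.06, 0.03, -0.06, 0.04, -0.04, -0.02, 1],
    [0.06, 0.03, -0.06, 0.04, -0.04, -0.02, 1],
    [0.06, 0.03, -0.06, 0.04, -0.04, -0.02, 1],
    [0.06, 0.03, -0.06, 0.04, -0.04, -0.02, 1],
  ],
)

```text
clock: 9.95
position: [0.4543, -0.0811, 0.1279]
ee_rot: [1.674, 2.062, 0.274]
force: [0.8, -1.2, -1.2]
width: 0.435
```

Call:
play_rows(
  rows=[
    [0.05, 0.03, -0.06, 0.04, -0.04, -0.02, 1],
    [0.05, 0.03, -0.06, 0.04, -0.04, -0.02, 1],
    [0.05, 0.03, -0.06, 0.04, -0.04, -0.02, 1],
  ],
)

```text
clock: 10.25
position: [0.446, -0.0503, 0.152]
ee_rot: [1.66, 2.073, 0.139]
force: [0.8, -0.9, -2.0]
width: 0.435
```

```bash
cat >> h.py <<'E'
SO=np.array([.576,.146,.066]);SY=-.02
ex=np.array([np.cos(SY),np.sin(SY),0]);ey=np.array([-np.sin(SY),np.cos(SY),0])
E
sed -i 's/^from t7.*//' t8.py
python3 - <<'E'
from fk import *
o=observe();print(caseinv(o["position"]),o["joints"])
sim(o["joints"],[(np.array([.48,.05,.2]),RR(.17,-.2)),(SO+[-.03,0,.1],Rt(.17,1,ex,ey))])
path(np.array([.48,.05,.2]),RR(.17,-.15),5)
E
```

```text
[-0.09307545  0.08616116  0.15199991] [ 0.33888036  0.12593488 -0.65429133  2.41699589  1.05757203  0.47501831
  0.56674957]
[ 0.28  0.26 -0.78  2.03  0.55  0.9   0.93] e 0.0000 minmargin 0.23
[ 0.17  0.44 -0.74  1.88  0.52  0.84  0.72] e 0.0000 minmargin 0.49
t10.25 pos [ 0.446  -0.0503  0.152 ] F [ 0.8 -0.9 -2. ] w 0.435  shift [ 0.5    0.494 -0.328] turn [0.446 0.3   0.079] min rows 2.33
[0.1, 0.099, -0.066, 0.089, 0.06, 0.016]
[0.103, 0.095, -0.067, 0.089, 0.06, 0.016]
[0.105, 0.091, -0.068, 0.089, 0.06, 0.016]
[0.108, 0.087, -0.069, 0.089, 0.06, 0.016]
[0.111, 0.083, -0.069, 0.089, 0.06, 0.016]
```

Call:
play_rows(
  rows=[
    [0.1, 0.1, -0.07, 0.09, 0.06, 0.02, 1],
    [0.1, 0.1, -0.07, 0.09, 0.06, 0.02, 1],
    [0.1, 0.09, -0.07, 0.09, 0.06, 0.02, 1],
    [0.11, 0.09, -0.07, 0.09, 0.06, 0.02, 1],
    [0.11, 0.08, -0.07, 0.09, 0.06, 0.02, 1],
  ],
)

```text
clock: 10.75
position: [0.4701, 0.0534, 0.2014]
ee_rot: [1.888, 2.245, 0.023]
force: [0.6, -1.2, -0.8]
width: 0.436
```

Run:
```python
from h import *
o=observe();print(o["joints"])
im=get_image("top");crop(im,200,360,180,300,5,"pics/t3.png")
path(SO+[-.02,0,.1],Rt(.17,1,ex,ey),5)
```

```text
[ 0.32876452  0.22895573 -0.79629253  2.03949725  0.45133295  0.88844236
  1.01833817]
t10.80 pos [0.4732 0.0568 0.2034] F [5.8 4.1 1.3] w 0.435  shift [0.529 0.607 0.269] turn [-0.016  0.225  0.403] min rows 2.55
[0.106, 0.121, 0.054, -0.003, 0.045, 0.081]
[0.109, 0.117, 0.056, -0.003, 0.045, 0.081]
[0.113, 0.112, 0.059, -0.003, 0.045, 0.081]
[0.116, 0.108, 0.062, -0.003, 0.045, 0.081]
[0.119, 0.103, 0.065, -0.003, 0.045, 0.081]
```

View pics/t3.png

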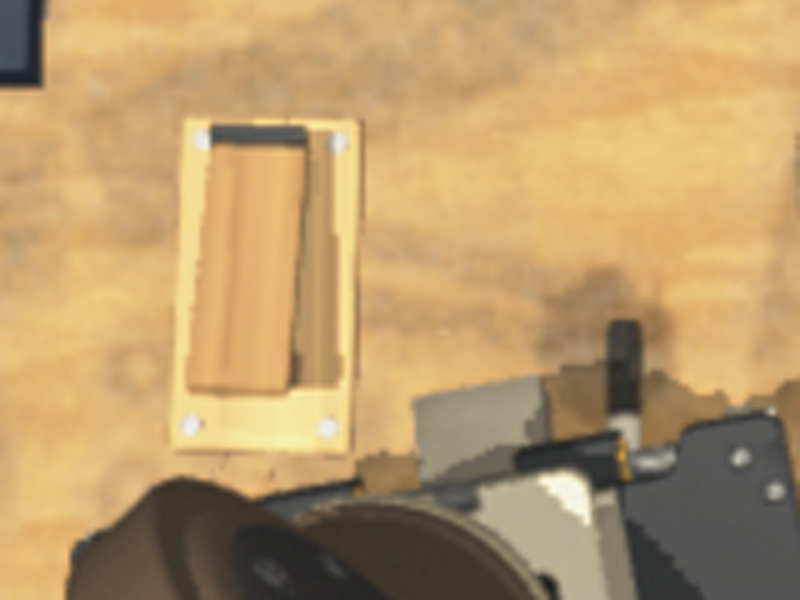

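```bash
cat >> h.py <<'E'
sxa=np.cos(.4)*ex-np.sin(.4)*cz; sza=np.sin(.4)*ex+np.cos(.4)*cz
TG=None
def tool_at(sx_,sy_,sz_,T=None,sc=np.array([0,.0036,-.0088])):
    """tool pose putting stone centre at seat coords"""
    T=TT if T is None else T
    R=Rt(T-.4,1,ex,ey); c=SO+sx_*sxa+sy_*ey+sz_*sza
    return c-R@sc,R
def stone_now(sc=np.array([0,.0036,-.0088])):
    o=observe();R=Ro.from_rotvec(o["ee_rot"]).as_matrix();d=o["position"]+R@sc-SO
    return np.array([d@sxa,d@ey,d@sza])*1e3
_R=Ro.from_rotvec([1.746,2.075,.598]).as_matrix(); TT=np.arcsin(np.linalg.norm(_R[:2,2]))
E
python3 - <<'E'
from h import *
print(TT,np.arctan2(_R[1,2],_R[0,2]),np.arctan2(-_R[0,0],_R[1,0]),_R[2,0])
p,R=tool_at(-.02,0,.07);print(p);path(p,R,6)
E
```

```text
Traceback (most recent call last):
NameError: name '_R' is not defined. Did you mean: 'RR'?
```

Run:
```python
from h import *
import h; _R=h._R
print(TT,np.arctan2(_R[1,2],_R[0,2]),np.arctan2(-_R[0,0],_R[1,0]),_R[2,0])
p,R=tool_at(-.02,0,.07);print(p);path(p,R,6)
```

```text
0.5650246482105572 0.16329475969151783 0.17046338573172418 -0.0045446178834703255
[0.58273126 0.14586536 0.12899079]
t10.80 pos [0.4732 0.0568 0.2034] F [5.8 4.1 1.3] w 0.435  shift [0.535 0.744 0.541] turn [-0.006  0.226  0.403] min rows 3.19
[0.089, 0.124, 0.09, -0.001, 0.038, 0.067]
[0.091, 0.121, 0.092, -0.001, 0.038, 0.067]
[0.094, 0.118, 0.094, -0.001, 0.038, 0.067]
[0.096, 0.115, 0.096, -0.001, 0.038, 0.067]
[0.098, 0.111, 0.097, -0.001, 0.038, 0.067]
[0.1, 0.108, 0.099, -0.001, 0.038, 0.067]
```

Call:
play_rows(
  rows=[
    [0.09, 0.12, 0.06, 0, 0.04, 0.07, 1],
    [0.09, 0.12, 0.07, 0, 0.04, 0.07, 1],
    [0.09, 0.12, 0.08, 0, 0.04, 0.07, 1],
    [0.1, 0.11, 0.09, 0, 0.04, 0.07, 1],
    [0.1, 0.11, 0.09, 0, 0.04, 0.07, 1],
  ],
)

```text
clock: 11.3
position: [0.5585, 0.1324, 0.151]
ee_rot: [2.128, 2.131, 0.144]
force: [0.7, 0.0, -1.8]
width: 0.436
```

Run:
```python
from h import *
p,R=tool_at(-.02,0,.06);path(p,R,2);print(stone_now())
```

```text
t11.30 pos [0.5585 0.1324 0.151 ] F [ 0.7  0.  -1.8] w 0.436  shift [0.095 0.102 0.225] turn [-0.016  0.037  0.046] min rows 0.79
[0.048, 0.051, 0.112, -0.008, 0.019, 0.023]
[0.047, 0.05, 0.113, -0.008, 0.019, 0.023]
[-50.56129405 -13.74902803  80.93068072]
```

Call:
play_rows(
  rows=[
    [0.05, 0.05, 0.08, 0, 0.02, 0.02, 1],
    [0.05, 0.05, 0.08, 0, 0.02, 0.02, 1],
    [0, 0, 0, 0, 0, 0, 1],
  ],
)

```text
clock: 11.6
position: [0.5759, 0.1476, 0.1254]
ee_rot: [2.159, 2.125, 0.162]
force: [0.8, -0.5, -0.6]
width: 0.434
```

Run:
```python
from h import *
im=get_image("wrist");cv2.imwrite("pics/w4.png",im)
m=camera_model("wrist")
p,R=tool_at(-.02,0,.04);path(p,R,2);print(stone_now())
W=lambda x,y,z:SO+x*sxa+y*ey+z*sza
for s in [(-.05,.018,0),(-.05,-.018,0),(.05,.018,0),(.05,-.018,0)]: print(np.round(proj("wrist",W(*s),m),1))
crop(im,230,430,150,330,4,"pics/w4c.png")
im=get_image("scene");crop(im,220,340,200,320,5,"pics/s5.png")
```

```text
t11.65 pos [0.5754 0.1473 0.126 ] F [-0.6  0.3 -2. ] w 0.435  shift [-0.008 -0.053  0.158] turn [-0.026 -0.     0.009] min rows 0.50
[-0.004, -0.027, 0.079, -0.013, -0.0, 0.005]
[-0.004, -0.027, 0.079, -0.013, -0.0, 0.005]
[-25.50236213   1.2757251   64.39339697]
[359.8 186.5]
[290.5 186.3]
[350.4 293.6]
[300.5 293.4]
```

View pics/w4c.png

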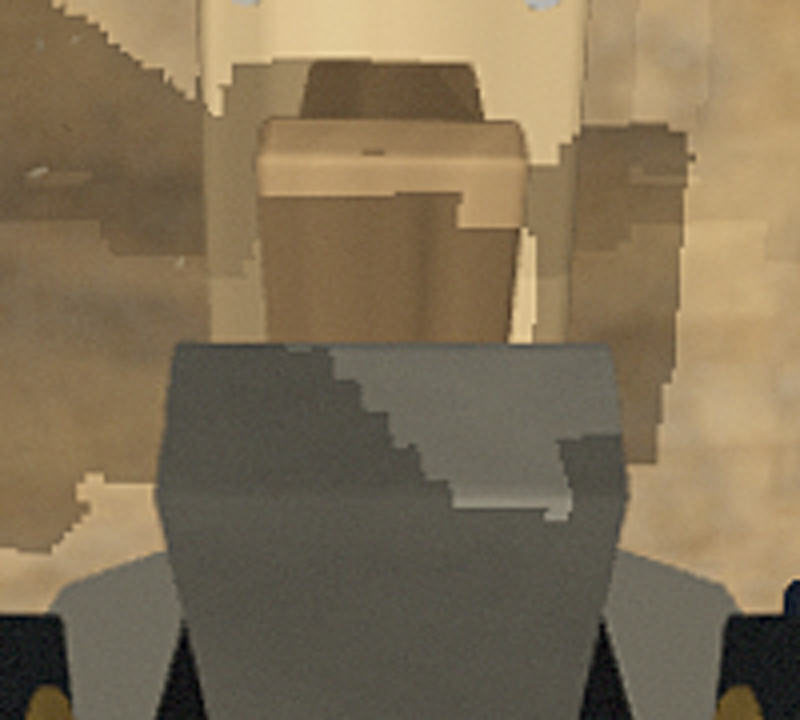

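View pics/s5.png

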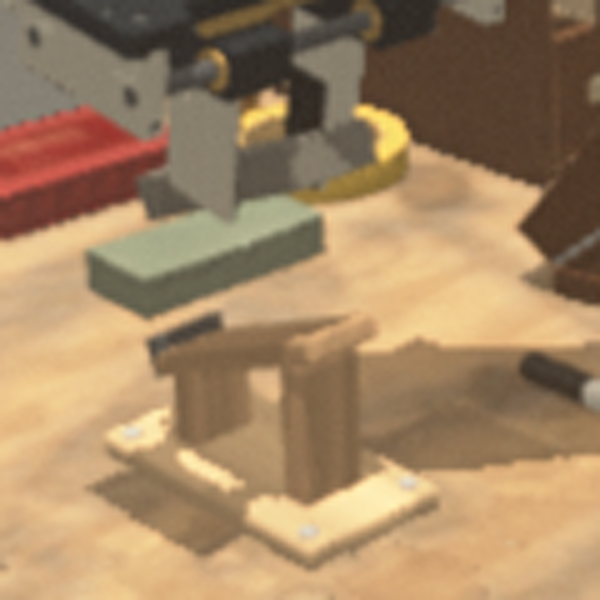

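Run:
```python
from h import *
m=camera_model("wrist");o=observe();print(o["clock"])
R=Ro.from_rotvec(o["ee_rot"]).as_matrix()
sc=np.array([0,.0036,-.0088])
Rs=R@Rt(TT,1,np.array([1,0,0.]),np.array([0,1.,0])).T   # stone frame (x length)
c=o["position"]+R@sc
print("stone center",c, "axis",Rs[:,0], "pitch",-np.arcsin(Rs[2,0]),"yaw",np.arctan2(Rs[1,0],Rs[0,0]),"roll",Rs[2,1])
for s in [(-.05,.02,-.009),(-.05,-.02,-.009),(-.05,.02,.009),(-.05,-.02,.009)]: print("pred",np.round(proj("wrist",c+Rs@np.array(s),m),1))
for q in [(175,345),(610,345),(157,495),(627,495)]: print("meas",230+q[0]/4,150+q[1]/4)
```

```text
11.7
stone center [0.57771574 0.14713549 0.13596813] axis [ 0.91624769 -0.01453535 -0.40034845] pitch 0.41189707260630565 yaw -0.015862669942302517 roll -0.0007510087264148146
pred [381.5 231.8]
pred [272.  231.9]
pred [386.4 271.7]
pred [267.  271.8]
meas 273.75 236.25
meas 382.5 236.25
meas 269.25 273.75
meas 386.75 273.75
```

```bash
sed -i 's/SO=np.array(\[.576,.146,.066\])/SO=np.array([.576,.1472,.066])/' h.py
python3 - <<'E'
from h import *
p,R=tool_at(-.012,0,.022);path(p,R,4);print(stone_now())
E
```

```text
t11.70 pos [0.5755 0.1472 0.1267] F [-0.1  0.1 -3. ] w 0.435  shift [ 0.001 -0.073  0.293] turn [-0.024  0.     0.009] min rows 0.90
[0.0, -0.018, 0.073, -0.006, 0.0, 0.002]
[0.0, -0.018, 0.073, -0.006, 0.0, 0.002]
[0.0, -0.019, 0.073, -0.006, 0.0, 0.002]
[0.0, -0.019, 0.073, -0.006, 0.0, 0.002]
[-2.56657033e+01 -3.01829563e-02  6.51134264e+01]
```

Call:
play_rows(
  rows=[
    [0, -0.02, 0.07, -0.01, 0, 0, 1],
    [0, -0.02, 0.07, -0.01, 0, 0, 1],
    [0, -0.02, 0.07, 0, 0, 0, 1],
    [0, -0.02, 0.06, 0, 0, 0, 1],
    [0, 0, 0, 0, 0, 0, 1],
  ],
)

```text
clock: 12.2
position: [0.5681, 0.1454, 0.0825]
ee_rot: [2.149, 2.117, 0.172]
force: [-0.3, 0.6, -2.1]
width: 0.434
```

Run:
```python
from h import *
im=get_image("wrist");cv2.imwrite("pics/w5.png",im);crop(im,230,430,150,330,4,"pics/w5c.png")
im=get_image("scene");crop(im,220,340,200,320,5,"pics/s6.png")
p,R=tool_at(-.008,0,.012);path(p,R,4);print(stone_now())
```

```text
t12.30 pos [0.5691 0.1459 0.0838] F [-0.7  1.3 -2.1] w 0.435  shift [ 0.01  -0.001  0.087] turn [0.003 0.003 0.01 ] min rows 0.26
[0.002, -0.0, 0.022, 0.001, 0.001, 0.002]
[0.002, -0.0, 0.022, 0.001, 0.001, 0.002]
[0.002, -0.0, 0.022, 0.001, 0.001, 0.002]
[0.002, -0.0, 0.022, 0.001, 0.001, 0.002]
[-14.89890001  -1.42185095  23.06502557]
```

View pics/w5c.png

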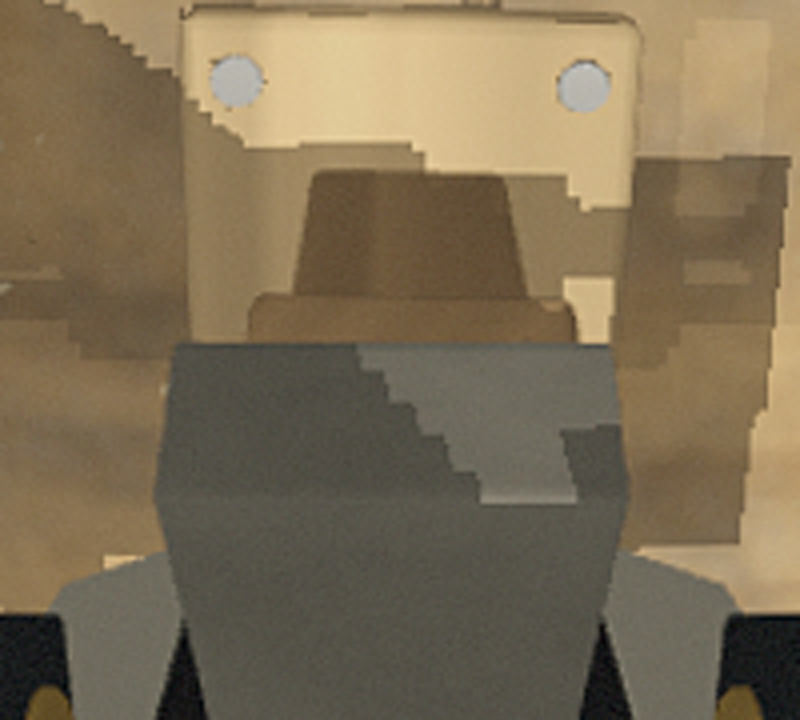

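View pics/s6.png

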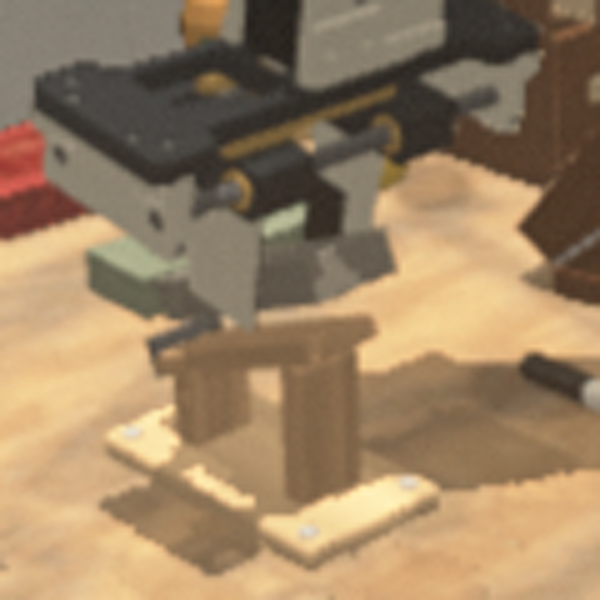

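Call:
play_rows(
  rows=[
    [0.015, 0, 0.01, 0, 0, 0.01, 1],
    [0.005, 0, 0.02, 0, 0, 0, 1],
    [0, 0, 0, 0, 0, 0, 1],
  ],
)

```text
clock: 12.6
position: [0.5711, 0.1497, 0.0801]
ee_rot: [2.155, 2.11, 0.178]
force: [-0.4, -0.1, -1.4]
width: 0.435
```

Run:
```python
from h import *
im=get_image("wrist");crop(im,230,430,150,330,4,"pics/w6c.png")
p,R=tool_at(-.008,.0008,.012);path(p,R,2);print(stone_now())
```

```text
t12.65 pos [0.5712 0.1498 0.0803] F [ 0.5 -0.3 -1.4] w 0.436  shift [-0.011 -0.01   0.062] turn [ 0.008  0.    -0.002] min rows 0.19
[-0.006, -0.005, 0.031, 0.004, 0.0, -0.001]
[-0.006, -0.005, 0.031, 0.004, 0.0, -0.001]
[-11.78244311   2.48737994  20.60968452]
```

View pics/w6c.png

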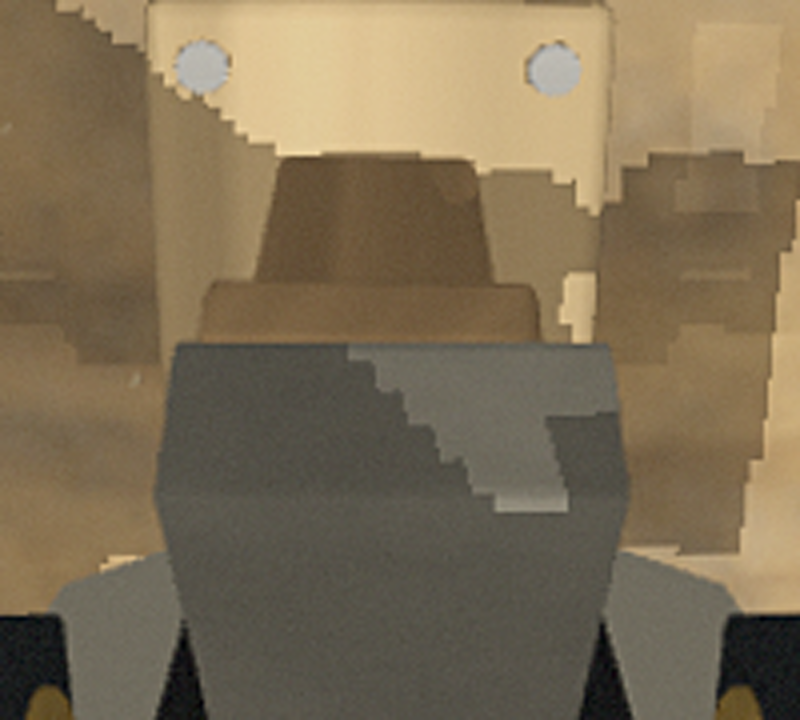

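Call:
play_rows(
  rows=[
    [-0.011, 0, 0.01, 0, 0, 0, 1],
    [0, 0, 0.01, 0, 0, 0, 1],
    [0, 0, 0, 0, 0, 0, 1],
  ],
)

```text
clock: 12.95
position: [0.572, 0.1479, 0.0774]
ee_rot: [2.155, 2.109, 0.179]
force: [-0.4, 0.4, -1.2]
width: 0.434
```

Run:
```python
from h import *
im=get_image("wrist");crop(im,230,430,150,330,4,"pics/w7c.png")
p,R=tool_at(-.008,.0004,.009);path(p,R,2);print(stone_now())
```

```text
t13.00 pos [0.572  0.1479 0.0775] F [-0.3 -0.  -2.2] w 0.436  shift [-0.002 -0.023  0.059] turn [ 0.009  0.    -0.002] min rows 0.19
[-0.001, -0.012, 0.03, 0.005, 0.0, -0.001]
[-0.001, -0.012, 0.03, 0.005, 0.0, -0.001]
[-9.89147188  0.62513731 18.37636079]
```

View pics/w7c.png

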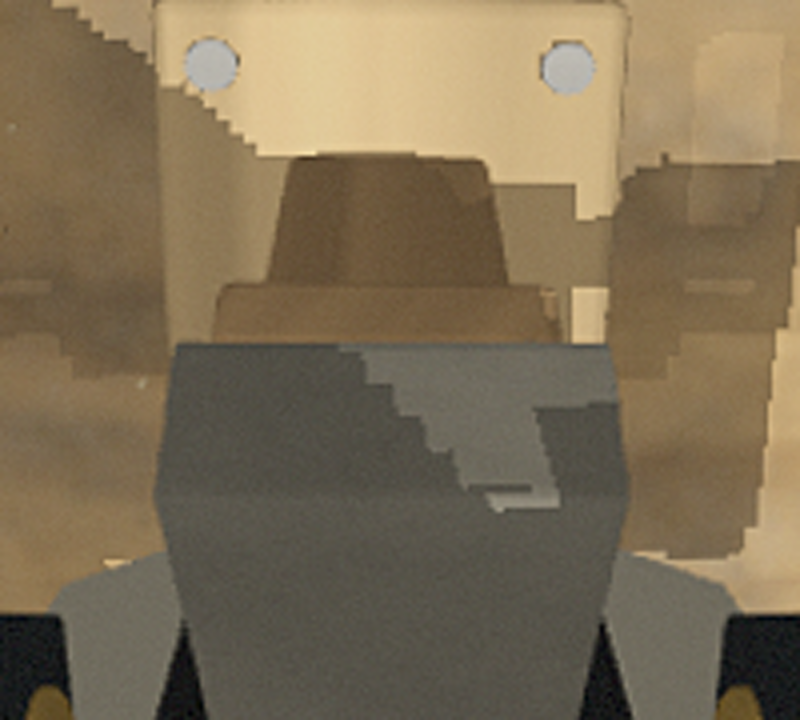

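Call:
play_rows(
  rows=[
    [0.001, -0.008, 0.016, 0, 0, 0, 1],
    [0, -0.008, 0.016, 0, 0, 0, 1],
    [0, -0.006, 0.012, 0, 0, 0, 1],
    [0, 0, 0, 0, 0, 0, 1],
  ],
)

```text
clock: 13.4
position: [0.5696, 0.148, 0.0698]
ee_rot: [2.155, 2.109, 0.179]
force: [-1.3, 0.2, -2.1]
width: 0.434
```

Run:
```python
from h import *
p,R=tool_at(-.008,.0004,.009);path(p,R,2);print(stone_now())
```

```text
t13.40 pos [0.5696 0.148  0.0698] F [-1.3  0.2 -2.1] w 0.434  shift [-0.002  0.001  0.011] turn [ 0.009  0.    -0.002] min rows 0.03
[-0.001, 0.001, 0.006, 0.004, 0.0, -0.001]
[-0.001, 0.001, 0.006, 0.004, 0.0, -0.001]
[-9.12513919  0.70175193 10.32376931]
```

Call:
play_rows(
  rows=[
    [0, 0.018, 0.012, 0, 0, 0, 1],
    [0, 0.017, 0.012, 0, 0, 0, 1],
    [0, 0, 0, 0, 0, 0, 1],
  ],
)

```text
clock: 13.7
position: [0.576, 0.1479, 0.0669]
ee_rot: [2.154, 2.109, 0.179]
force: [0.6, -0.0, -1.6]
width: 0.433
```

Run:
```python
from h import *
print(stone_now(),observe()["force"])
im=get_image("wrist");crop(im,230,430,150,330,4,"pics/w8c.png")
im=get_image("scene");crop(im,220,340,200,320,5,"pics/s8.png")
```

```text
[-2.10718809  0.73901664 10.15155885] [ 0.60933507 -0.02529051 -1.64299738]
```

View pics/w8c.png

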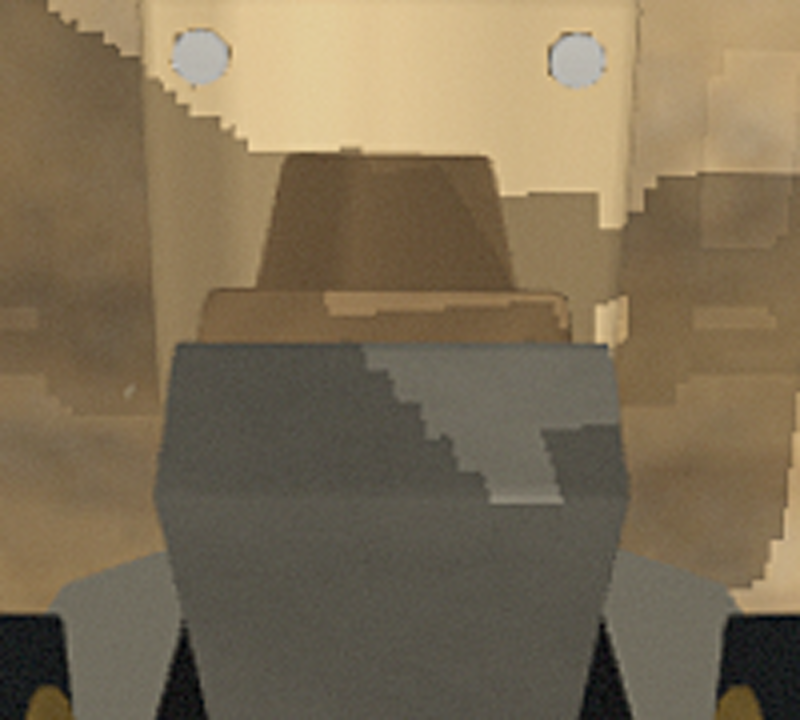

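View pics/s8.png

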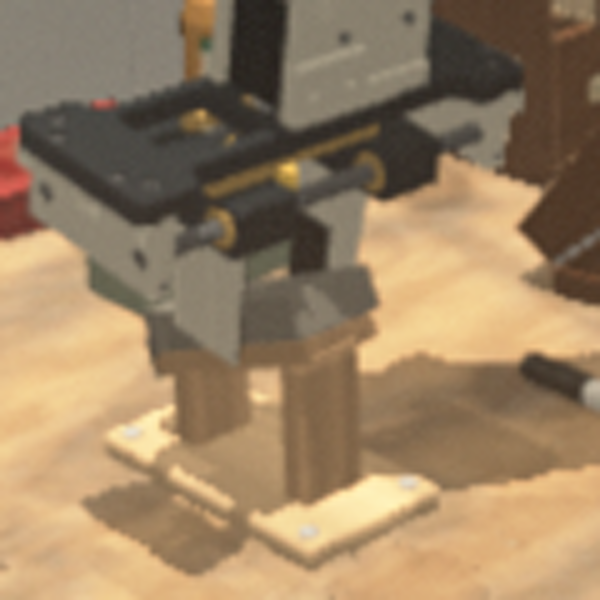

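Call:
play_rows(
  rows=[
    [-0.004, 0.006, 0.005, 0, 0, 0, 1],
    [0, 0.006, 0.004, 0, 0, 0, 1],
  ],
)

```text
clock: 14.0
position: [0.5776, 0.1474, 0.066]
ee_rot: [2.154, 2.11, 0.179]
force: [0.5, -0.2, -1.6]
width: 0.441
```

```bash
python3 -c "
from h import *
print(stone_now(),observe()['force'])"
```

```text
[-0.212694    0.24169024  9.99149465] [ 0.4544374  -0.23048831 -1.6103784 ]
```

Call:
play_rows(
  rows=[
    [0, 0.006, 0.005, 0, 0, 0, 1],
    [0, 0.006, 0.005, 0, 0, 0, 1],
  ],
)

```text
clock: 14.2
position: [0.5789, 0.1475, 0.0649]
ee_rot: [2.154, 2.11, 0.178]
force: [-11.1, -1.4, 15.5]
width: 0.439
```

```bash
python3 -c "
from h import *
print(stone_now(),observe()['force'])"
```

```text
[1.42922239 0.33360644 9.44988915] [-11.14756062  -1.43436029  15.48536613]
```

Call:
play_rows(
  rows=[
    [0, 0, -0.001, 0, 0, 0, 1],
    [0, 0, 0, 0, 0, 0, 1],
  ],
  force=8,
)

```text
clock: 14.4
position: [0.5788, 0.1476, 0.065]
ee_rot: [2.154, 2.111, 0.177]
force: [-0.1, 0.5, -2.9]
width: 0.438
```

```bash
python3 -c "
from h import *
print(stone_now(),observe()['force'])
im=get_image('wrist');crop(im,230,430,150,330,4,'pics/w9c.png')
im=get_image('scene');crop(im,220,340,200,320,5,'pics/s9.png')"
```

```text
[1.22076452 0.44942588 9.55329901] [-0.12130254  0.5121984  -2.91403226]
```

View pics/w9c.png

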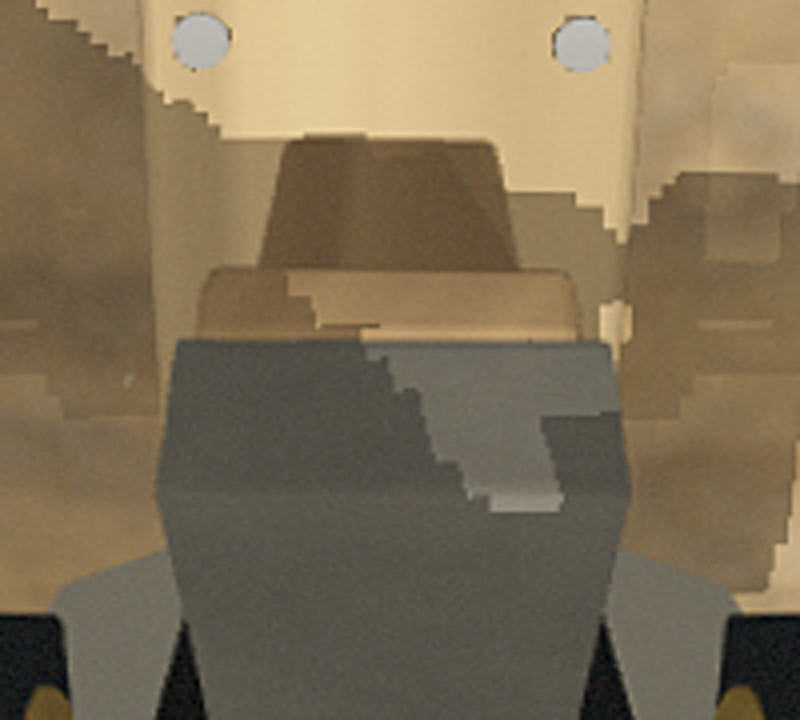

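View pics/s9.png

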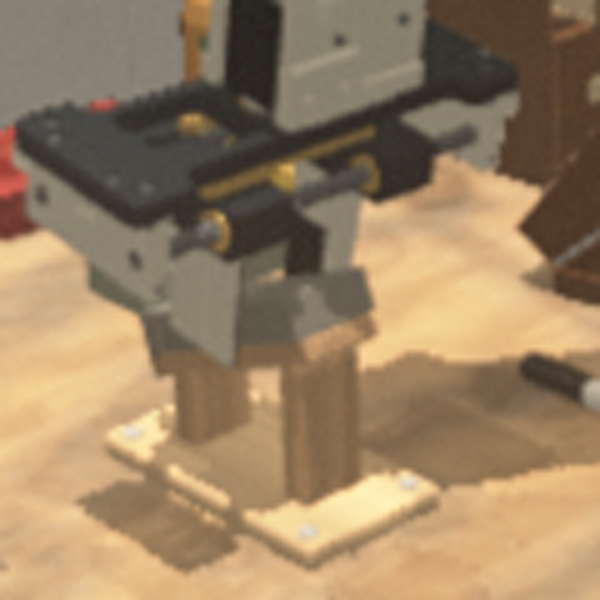

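Call:
play_rows(
  rows=[
    [0, -0.002, 0.004, 0, 0, 0, 1],
  ],
)

```text
clock: 14.6
position: [0.5788, 0.1476, 0.0646]
ee_rot: [2.154, 2.11, 0.178]
force: [-2.8, -0.4, 5.2]
width: 0.434
```

Call:
play_rows(
  rows=[
    [0, -0.002, 0.004, 0, 0, 0, 1],
  ],
)

```text
clock: 14.7
position: [0.5789, 0.1476, 0.0645]
ee_rot: [2.154, 2.11, 0.178]
force: [-4.3, -2.1, 10.9]
width: 0.433
```

```bash
python3 -c "
from h import *
print(stone_now(),observe()['force'])"
```

```text
[1.5167001  0.42675497 9.0436779 ] [-4.32489623 -2.13107903 10.86645468]
```

Call:
play_rows(
  rows=[
    [0, 0, 0, 0, 0, 0, 0.08],
    [0, 0, 0, 0, 0, 0, 0.0],
    [0, 0, 0, 0, 0, 0, -0.2],
    [0, 0, 0, 0, 0, 0, -0.3],
    [0, 0, 0, 0, 0, 0, -0.3],
  ],
)

```text
clock: 15.2
position: [0.5798, 0.1478, 0.0649]
ee_rot: [2.153, 2.109, 0.181]
force: [1.2, -0.5, -0.5]
width: 0.644
```

```bash
python3 -c "
from h import *
print(stone_now(),observe()['force'])
im=get_image('wrist');cv2.imwrite('pics/w10.png',im);crop(im,230,430,150,330,4,'pics/w10c.png')
im=get_image('scene');crop(im,220,340,200,320,5,'pics/s10.png')"
```

```text
[2.18010801 0.7103706  9.80607616] [ 1.22836615 -0.45538936 -0.45132789]
```

View pics/w10c.png

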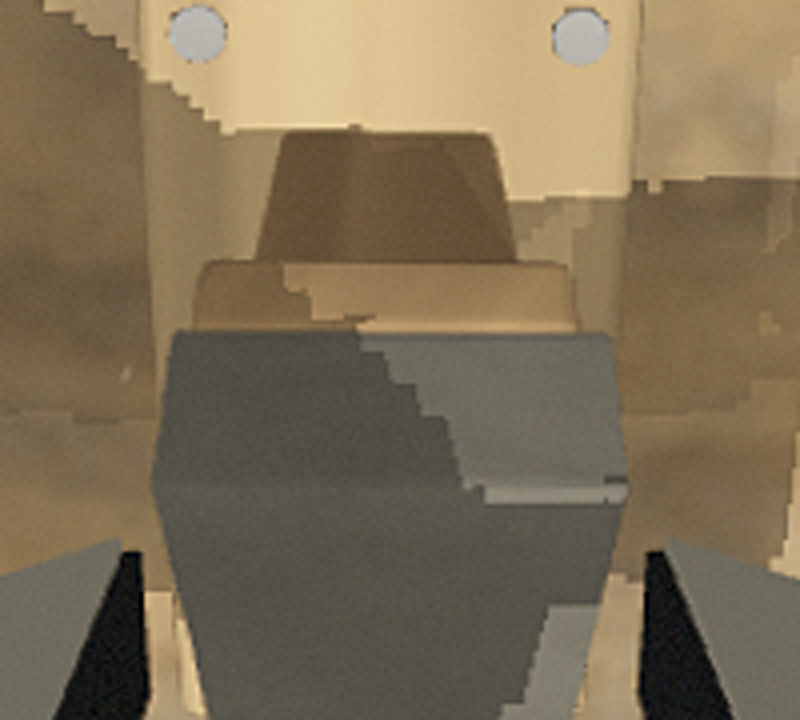

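View pics/s10.png

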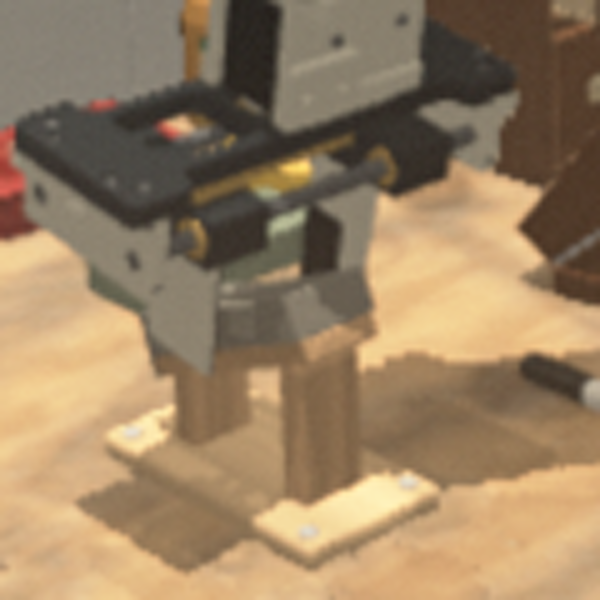

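Call:
play_rows(
  rows=[
    [0, 0, -0.05, 0, 0, 0, -0.3],
    [0, 0, -0.15, 0, 0, 0, -0.3],
    [0, 0, -0.2, 0, 0, 0, -0.3],
    [0, -0.1, -0.25, 0, 0, 0, -0.3],
    [0, -0.15, -0.2, 0, 0, 0, 1],
  ],
)

```text
clock: 15.8
position: [0.5197, 0.1483, 0.1858]
ee_rot: [2.158, 2.111, 0.173]
force: [0.8, -0.3, 0.1]
width: 0.601
```

```bash
python3 -c "
from h import *
o=observe();print(o['position'],o['joints'])
im=get_image('wrist');cv2.imwrite('pics/w11.png',im)
im=get_image('top');cv2.imwrite('pics/top2.png',im);crop(im,225,285,195,280,6,'pics/t11.png')
im=get_image('scene');crop(im,220,340,200,320,5,'pics/s11.png')"
```

```text
[0.51970322 0.14831853 0.18575616] [ 0.18323091  0.35724848 -0.77042195  1.924062    0.44572421  0.86151414
  0.73413995]
```

View pics/s11.png

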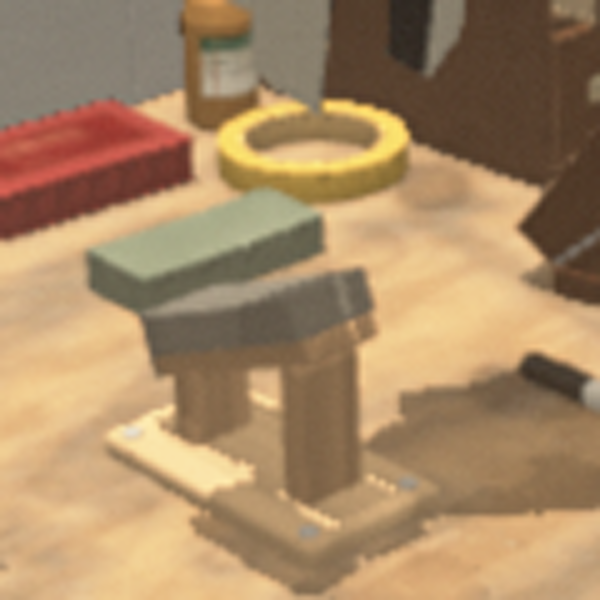

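View pics/t11.png

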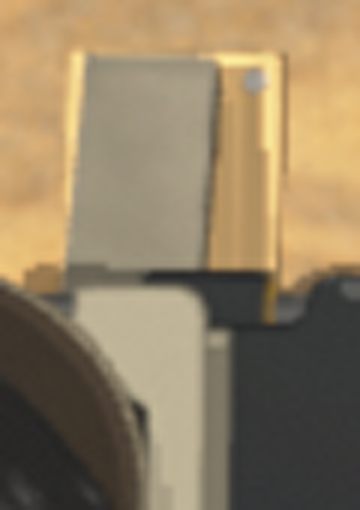

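View pics/w11.png

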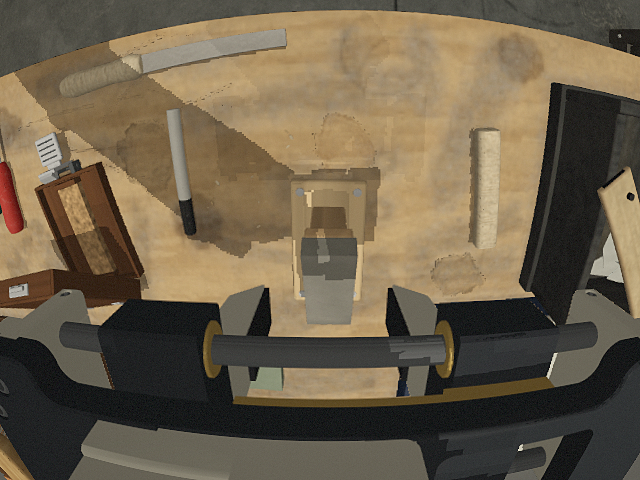

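Run:
```python
from h import *
W=lambda x,y,z:SO+x*sxa+y*ey+z*sza
for s in [(.05,.018,0),(.05,-.018,0),(.05,.018,.007),(.05,-.018,.007),(.05,.02,.018),(.05,-.02,.018),(-.05,.02,.018),(-.05,-.02,.018),(-.05,.02,0),(.05,.02,0)]:
    a=proj("top",W(*s));b=proj("scene",W(*s))
    print(s,"topcrop",np.round((a-[225,195])*6),"scene crop",np.round((b-[220,200])*5))
im=cv2.imread("pics/scene0.png");crop(im,220,340,200,320,5,"pics/s00.png")
im=get_image("scene");crop(im,240,300,240,280,12,"pics/s12.png")
```

```text
(0.05, 0.018, 0) topcrop [98. 87.] scene crop [155. 359.]
(0.05, -0.018, 0) topcrop [215.  88.] scene crop [223. 330.]
(0.05, 0.018, 0.007) topcrop [95. 74.] scene crop [150. 342.]
(0.05, -0.018, 0.007) topcrop [213.  76.] scene crop [219. 314.]
(0.05, 0.02, 0.018) topcrop [84. 54.] scene crop [138. 318.]
(0.05, -0.02, 0.018) topcrop [216.  56.] scene crop [215. 287.]
(-0.05, 0.02, 0.018) topcrop [ 56. 345.] scene crop [286. 300.]
(-0.05, -0.02, 0.018) topcrop [196. 346.] scene crop [365. 268.]
(-0.05, 0.02, 0) topcrop [ 64. 374.] scene crop [300. 346.]
(0.05, 0.02, 0) topcrop [91. 87.] scene crop [151. 360.]
```

View pics/s12.png

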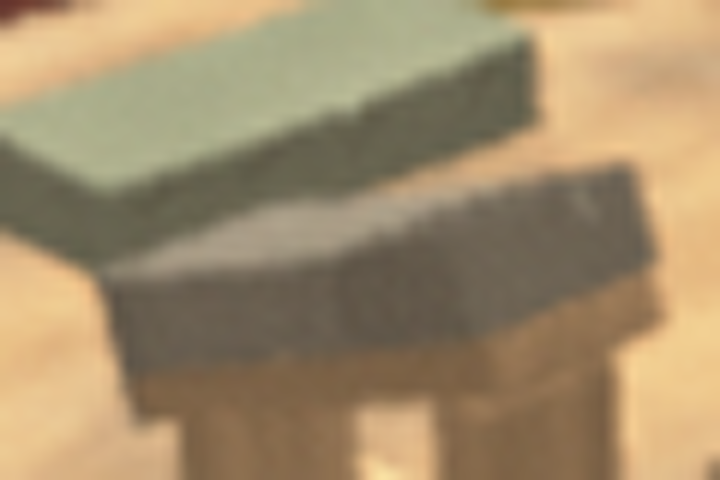

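View pics/s00.png

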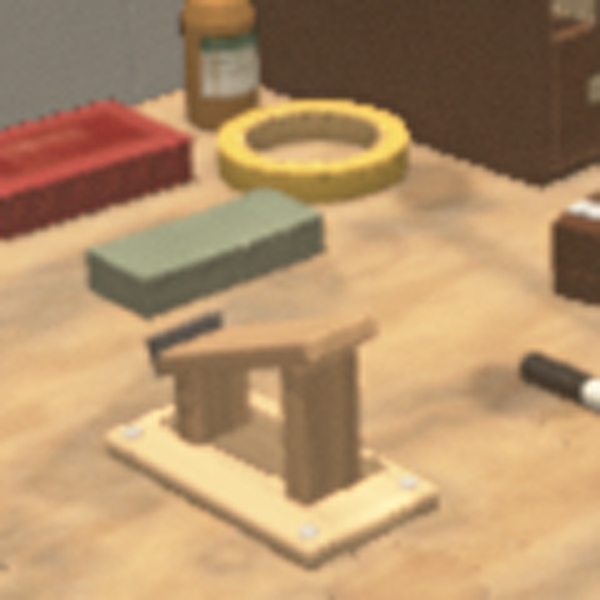

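```bash
cat >> h.py <<'E'
def lidp(a,r=.112,dx=.0095): return case(.068-(r*np.cos(a)-.024*np.sin(a))+dx,0,.014+r*np.sin(a)+.024*np.cos(a))
E
python3 - <<'E'
from fk import *
q=observe()["joints"]
way=[(case(.05,0,.20),Rt(0))]+[(lidp(a),Rt(0)) for a in (1.05,.8,.6,.4,.2,0)]
sim(q,way)
for a in (1.05,.95,.8,.6,.4,.2,0): print(a,np.round(caseinv(lidp(a))*1e3,1))
for z in (0,.05,.1,.15): print(z,onz("top",470,182,z)[:2],onz("top",420,150,z)[:2])
path(case(.05,0,.22),Rt(0),7)
E
```

```text
[ 0.59  0.58 -0.74  1.57  0.41  1.15  1.49] e 0.0000 minmargin 0.50
[ 0.57  0.64 -0.7   1.67  0.47  1.01  1.44] e 0.0000 minmargin 0.54
[ 0.6   0.62 -0.7   1.74  0.48  0.96  1.44] e 0.0000 minmargin 0.57
[ 0.62  0.62 -0.7   1.8   0.49  0.91  1.43] e 0.0000 minmargin 0.57
[ 0.62  0.62 -0.69  1.85  0.51  0.86  1.42] e 0.0000 minmargin 0.58
[ 0.62  0.63 -0.68  1.89  0.53  0.81  1.4 ] e 0.0000 minmargin 0.59
[ 0.61  0.65 -0.65  1.92  0.56  0.76  1.37] e 0.0000 minmargin 0.62
1.05 [ 42.6  -0.  123.1]
0.95 [ 31.9  -0.  119.1]
0.8 [ 16.7   0.  111.1]
0.6 [-1.4  0.  97. ]
0.4 [-16.3   0.   79.7]
0.2 [-27.5  -0.   59.8]
0 [-34.5   0.   38. ]
0 [ 0.6825588  -0.27970621] [ 0.74827632 -0.18287977]
0.05 [ 0.67065316 -0.26286089] [ 0.73290978 -0.17113365]
0.1 [ 0.65874752 -0.24601558] [ 0.71754325 -0.15938753]
0.15 [ 0.64684189 -0.22917027] [ 0.70217671 -0.14764142]
t16.00 pos [0.5199 0.1476 0.1847] F [ 0.6 -1.3 -0.3] w 0.439  shift [-1.72   0.609 -0.134] turn [ 0.329  0.034 -0.368] min rows 5.49
[-0.246, 0.087, -0.019, 0.047, 0.005, -0.053]
[-0.248, 0.08, -0.022, 0.047, 0.005, -0.053]
[-0.25, 0.073, -0.024, 0.047, 0.005, -0.053]
[-0.252, 0.066, -0.026, 0.047, 0.005, -0.053]
[-0.253, 0.059, -0.028, 0.047, 0.005, -0.053]
[-0.254, 0.051, -0.03, 0.047, 0.005, -0.053]
[-0.256, 0.044, -0.032, 0.047, 0.005, -0.053]
```

Call:
play_rows(
  rows=[
    [-0.2, 0.08, -0.1, 0.05, 0, -0.05, 1],
    [-0.25, 0.08, -0.05, 0.05, 0, -0.05, 1],
    [-0.25, 0.08, 0, 0.05, 0, -0.05, 1],
    [-0.25, 0.07, 0, 0.05, 0, -0.05, 1],
    [-0.25, 0.07, 0, 0.05, 0, -0.05, 1],
  ],
)

```text
clock: 16.5
position: [0.5802, -0.031, 0.212]
ee_rot: [2.066, 2.328, 0.024]
force: [-0.1, -0.0, -0.8]
width: 0.02
```

```bash
python3 -c "
from h import *
path(case(.05,0,.20),Rt(0),3)"
```

```text
t16.50 pos [ 0.5802 -0.031   0.212 ] F [-0.1 -0.  -0.8] w 0.020  shift [-0.552  0.072  0.089] turn [ 0.062  0.024 -0.088] min rows 1.69
[-0.184, 0.024, 0.03, 0.021, 0.008, -0.029]
[-0.185, 0.022, 0.029, 0.021, 0.008, -0.029]
[-0.185, 0.019, 0.028, 0.021, 0.008, -0.029]
```

Call:
play_rows(
  rows=[
    [-0.18, 0.02, 0.02, 0.02, 0.01, -0.03, 1],
    [-0.18, 0.02, 0.02, 0.02, 0.01, -0.03, 1],
    [-0.18, 0.02, 0.03, 0.02, 0.01, -0.03, 1],
    [0, 0, 0, 0, 0, 0, 1],
  ],
)

```text
clock: 16.9
position: [0.6026, -0.1246, 0.1944]
ee_rot: [-2.039, -2.379, 0.007]
force: [-0.1, -0.1, 0.2]
width: 0.003
```

```bash
python3 -c "
from h import *
im=get_image('scene');cv2.imwrite('pics/s13.png',im[80:320,240:520])
crop(im,280,440,130,290,5,'pics/s13.png')
print(caseinv(observe()['position']))
path(lidp(1.05),Rt(0),4)"
```

```text
[ 0.04954898 -0.01003287  0.19467846]
t16.95 pos [ 0.6023 -0.1221  0.1947] F [-0.   0.6 -1.3] w 0.001  shift [ 0.064 -0.043  0.478] turn [-0.016 -0.01  -0.015] min rows 1.45
[0.016, -0.011, 0.119, -0.004, -0.002, -0.004]
[0.016, -0.011, 0.119, -0.004, -0.002, -0.004]
[0.016, -0.011, 0.119, -0.004, -0.002, -0.004]
[0.017, -0.011, 0.119, -0.004, -0.002, -0.004]
```

View pics/s13.png

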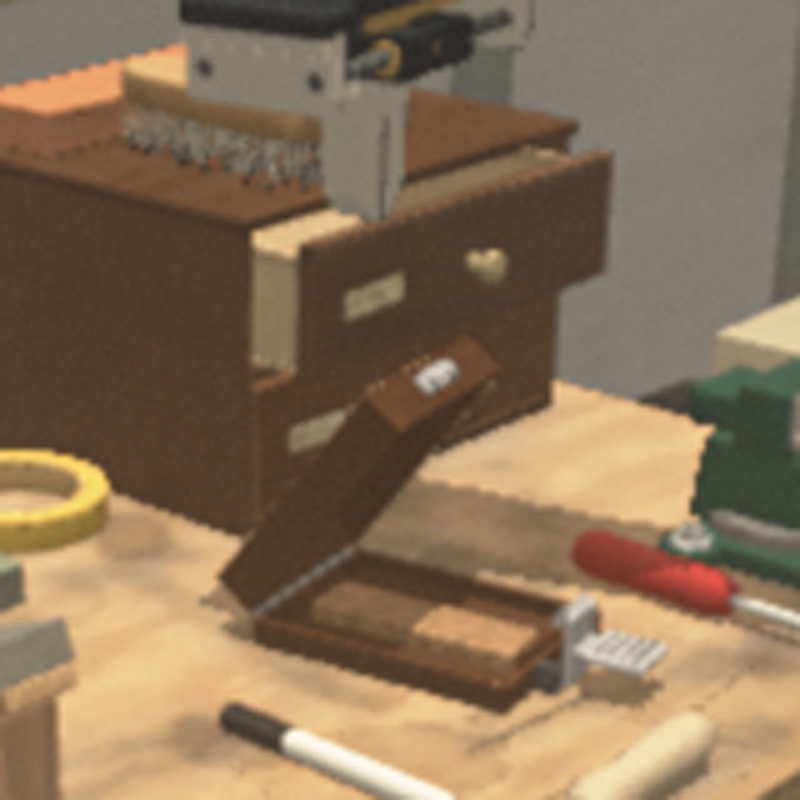

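Run:
```python
from h import *
crop("pics/top0.png",395,600,130,220,4,"pics/td.png")
def tri(a,b):
    c1,d1=ray("top",*a);c2,d2=ray("scene",*b)
    s=np.linalg.lstsq(np.column_stack([d1,-d2]),c2-c1,rcond=None)[0];p,q=c1+s[0]*d1,c2+s[1]*d2
    return (p+q)/2,np.linalg.norm(p-q)
print(tri((419,180),(340,180)),tri((582,180),(402,160)))
print(camera_model("scene")["t"][0])
```

```text
(array([ 0.64793082, -0.13896113,  0.16743992]), np.float64(0.003486185123378887)) (array([ 0.64906464, -0.40439208,  0.16721583]), np.float64(0.010836550559238201))
0.43827744622275644
```

View pics/td.png

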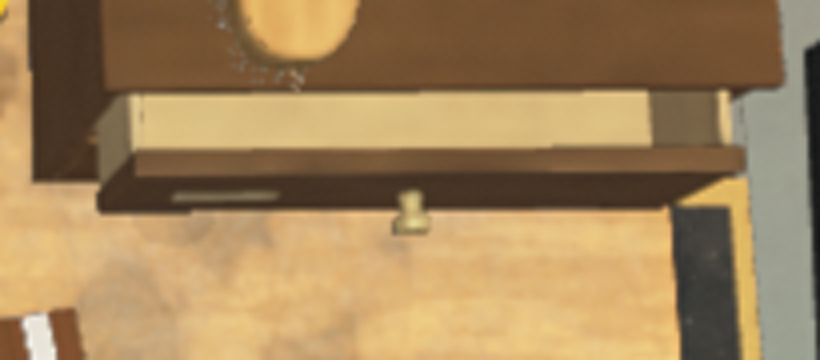

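Call:
play_rows(
  rows=[
    [0.02, -0.01, 0.12, 0, 0, 0, 1],
    [0.02, -0.01, 0.12, 0, 0, 0, 1],
    [0.01, -0.01, 0.12, 0, 0, 0, 1],
    [0.01, -0.01, 0.1, 0, 0, 0, 1],
  ],
)

```text
clock: 17.35
position: [0.5956, -0.1102, 0.1224]
ee_rot: [-2.034, -2.381, 0.001]
force: [-0.7, 0.5, 0.2]
width: 0.005
```

```bash
python3 -c "
from h import *
o=observe();print(caseinv(o['position']),o['force'])
path(lidp(.85),Rt(0),4);path(lidp(.6),Rt(0),4)"
```

```text
[0.04479781 0.00273433 0.12242702] [-0.70900196  0.4789072   0.22181262]
t17.35 pos [ 0.5956 -0.1102  0.1224] F [-0.7  0.5  0.2] w 0.005  shift [-0.02  -0.154  0.057] turn [-0.014 -0.015 -0.013] min rows 0.50
[-0.005, -0.039, 0.014, -0.003, -0.004, -0.003]
[-0.005, -0.039, 0.014, -0.003, -0.004, -0.003]
[-0.005, -0.039, 0.014, -0.003, -0.004, -0.003]
[-0.005, -0.039, 0.014, -0.003, -0.004, -0.003]
t17.35 pos [ 0.5956 -0.1102  0.1224] F [-0.7  0.5  0.2] w 0.005  shift [-0.021 -0.307  0.171] turn [-0.014 -0.015 -0.013] min rows 1.06
[-0.005, -0.077, 0.043, -0.003, -0.004, -0.003]
[-0.005, -0.077, 0.043, -0.003, -0.004, -0.003]
[-0.005, -0.077, 0.043, -0.003, -0.004, -0.003]
[-0.005, -0.077, 0.042, -0.003, -0.004, -0.003]
```

Call:
play_rows(
  rows=[
    [0, -0.04, 0.015, 0, 0, 0, 1],
    [0, -0.04, 0.015, 0, 0, 0, 1],
    [0, -0.04, 0.015, 0, 0, 0, 1],
    [0, -0.04, 0.02, 0, 0, 0, 1],
    [0, -0.04, 0.025, 0, 0, 0, 1],
  ],
)

```text
clock: 17.85
position: [0.5643, -0.112, 0.108]
ee_rot: [-2.029, -2.384, -0.001]
force: [1.3, 0.1, 0.5]
width: 0.007
```

```bash
python3 -c "
from h import *
o=observe();print(caseinv(o['position']),o['force'],o['joints'])
path(lidp(.4),Rt(0),5)
im=get_image('scene');crop(im,280,440,130,290,5,'pics/s14.png')"
```

```text
[0.01365929 0.00604456 0.1079603 ] [1.26638607 0.07290585 0.52029132] [ 0.60383226  0.59494494 -0.72208079  1.77961125  0.46126789  0.9533363
  1.42137386]
t17.85 pos [ 0.5643 -0.112   0.108 ] F [1.3 0.1 0.5] w 0.007  shift [-0.043 -0.198  0.189] turn [-0.013 -0.018 -0.006] min rows 0.83
[-0.009, -0.04, 0.038, -0.003, -0.004, -0.001]
[-0.008, -0.04, 0.038, -0.003, -0.004, -0.001]
[-0.008, -0.04, 0.038, -0.003, -0.004, -0.001]
[-0.008, -0.04, 0.038, -0.003, -0.004, -0.001]
[-0.008, -0.04, 0.038, -0.003, -0.004, -0.001]
```

View pics/s14.png

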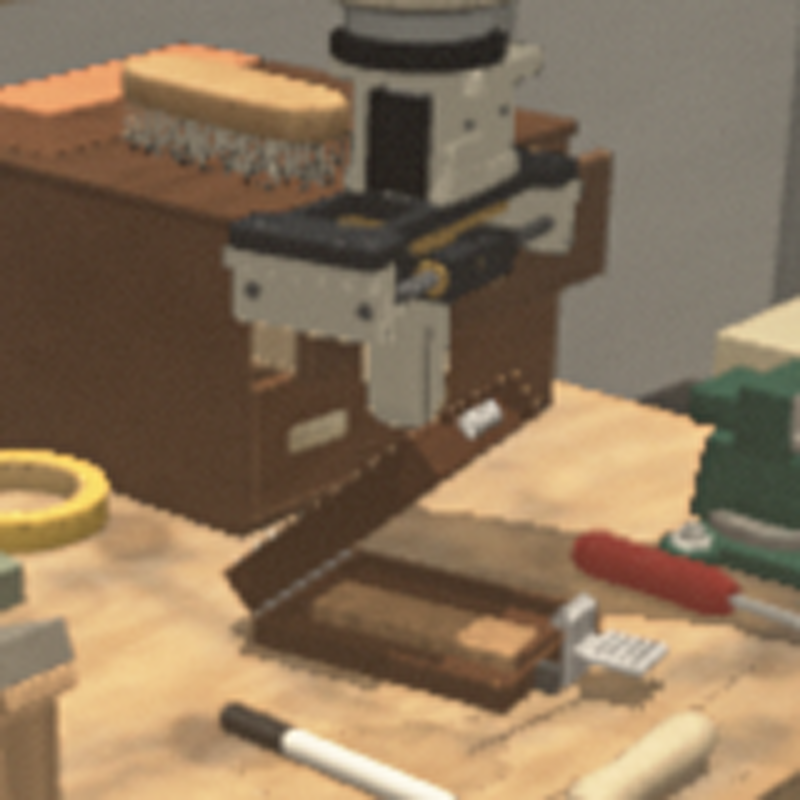

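Lid is being pushed down. Continue along the arc.

Call:
play_rows(
  rows=[
    [-0.01, -0.04, 0.035, 0, 0, 0, 1],
    [-0.01, -0.04, 0.035, 0, 0, 0, 1],
    [-0.01, -0.04, 0.038, 0, 0, 0, 1],
    [-0.01, -0.04, 0.04, 0, 0, 0, 1],
    [-0.01, -0.035, 0.045, 0, 0, 0, 1],
  ],
)

```text
clock: 18.4
position: [0.5335, -0.1247, 0.0775]
ee_rot: [-2.03, -2.384, -0.002]
force: [0.9, -0.0, 0.8]
width: 0.002
```

```bash
python3 -c "
from h import *
o=observe();print(caseinv(o['position']),o['force'])
path(lidp(.2),Rt(0),5);path(lidp(.08),Rt(0),8)"
```

```text
[-0.01874249 -0.0014662   0.07747887] [ 0.86796384 -0.03817079  0.83735905]
t18.40 pos [ 0.5335 -0.1247  0.0775] F [ 0.9 -0.   0.8] w 0.002  shift [ 0.009 -0.058  0.118] turn [-0.012 -0.018 -0.006] min rows 0.40
[0.002, -0.012, 0.024, -0.002, -0.004, -0.001]
[0.002, -0.012, 0.024, -0.002, -0.004, -0.001]
[0.002, -0.012, 0.024, -0.002, -0.004, -0.001]
[0.002, -0.012, 0.024, -0.002, -0.004, -0.001]
[0.002, -0.012, 0.024, -0.002, -0.004, -0.001]
t18.40 pos [ 0.5335 -0.1247  0.0775] F [ 0.9 -0.   0.8] w 0.002  shift [ 0.008 -0.089  0.205] turn [-0.012 -0.018 -0.006] min rows 0.67
[0.001, -0.011, 0.026, -0.001, -0.002, -0.001]
[0.001, -0.011, 0.026, -0.001, -0.002, -0.001]
[0.001, -0.011, 0.026, -0.001, -0.002, -0.001]
[0.001, -0.011, 0.026, -0.001, -0.002, -0.001]
[0.001, -0.011, 0.026, -0.001, -0.002, -0.001]
[0.001, -0.011, 0.026, -0.001, -0.002, -0.001]
[0.001, -0.011, 0.026, -0.001, -0.002, -0.001]
[0.001, -0.011, 0.026, -0.001, -0.002, -0.001]
```

Call:
play_rows(
  rows=[
    [0, -0.02, 0.03, 0, 0, 0, 1],
    [0, -0.02, 0.03, 0, 0, 0, 1],
    [0, -0.02, 0.03, 0, 0, 0, 1],
    [0, -0.02, 0.03, 0, 0, 0, 1],
    [0, -0.015, 0.03, 0, 0, 0, 1],
  ],
)

```text
clock: 18.9
position: [0.5177, -0.1278, 0.0525]
ee_rot: [-2.031, -2.383, -0.001]
force: [1.1, 0.3, 1.5]
width: 0.004
```

```bash
python3 -c "
from h import *
o=observe();print(caseinv(o['position']),o['force'])
im=get_image('scene');crop(im,280,440,130,290,5,'pics/s15.png')"
```

```text
[-0.03483635 -0.00197854  0.0525112 ] [1.12993801 0.25702664 1.49851082]
```

View pics/s15.png

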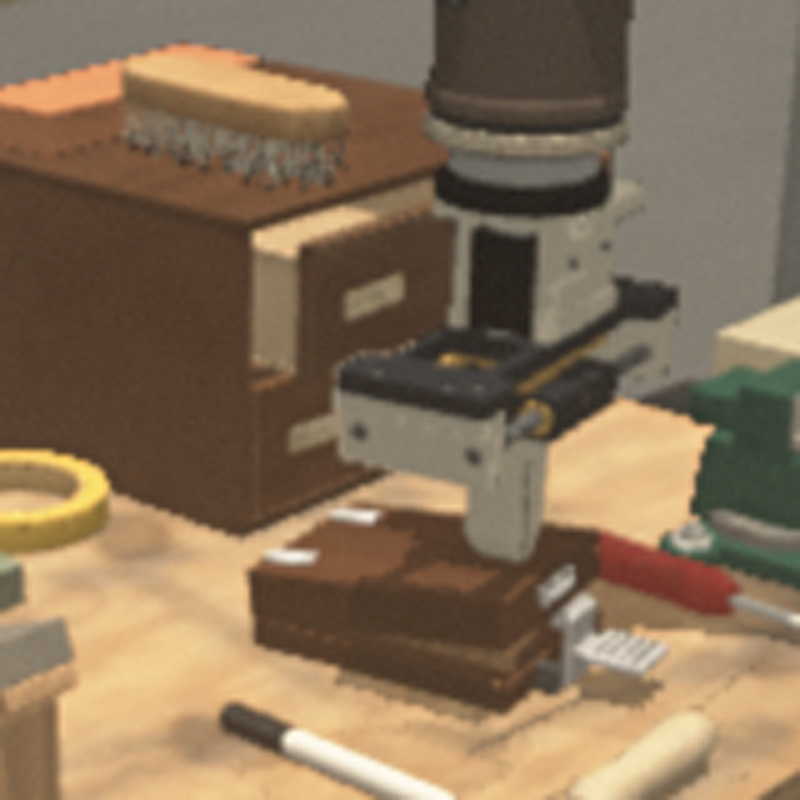

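Call:
play_rows(
  rows=[
    [0, -0.01, 0.03, 0, 0, 0, 1],
    [0, -0.01, 0.03, 0, 0, 0, 1],
    [0, -0.005, 0.02, 0, 0, 0, 1],
  ],
)

```text
clock: 19.25
position: [0.5142, -0.1284, 0.0403]
ee_rot: [-2.032, -2.384, -0.001]
force: [-0.2, -0.4, 1.1]
width: 0.009
```

Call:
play_rows(
  rows=[
    [0, 0, 0.02, 0, 0, 0, 1],
    [0, 0, 0.02, 0, 0, 0, 1],
  ],
)

```text
clock: 19.45
position: [0.5133, -0.1286, 0.0349]
ee_rot: [-2.032, -2.384, 0.002]
force: [-10.3, -1.0, 38.3]
width: 0.011
```

Call:
play_rows(
  rows=[
    [0, 0, -0.03, 0, 0, 0, 1],
    [0, 0, -0.1, 0, 0, 0, 1],
    [0, 0, -0.2, 0, 0, 0, 1],
    [0, -0.1, -0.25, 0, 0, 0, 1],
    [0, -0.2, -0.25, 0, 0, 0, 1],
  ],
)

```text
clock: 19.95
position: [0.469, -0.1345, 0.161]
ee_rot: [-2.023, -2.381, 0.003]
force: [-0.2, -1.4, 1.5]
width: 0.006
```

```bash
python3 -c "
from h import *
o=observe();print(o['position'],o['force'],o['clock'])
im=get_image('scene');cv2.imwrite('pics/sc16.png',im);crop(im,300,440,200,300,5,'pics/s16.png')
im=get_image('top');cv2.imwrite('pics/top3.png',im);crop(im,330,470,180,320,5,'pics/t16.png')"
```

```text
[ 0.46896172 -0.13450516  0.16102265] [-0.2124626  -1.3853509   1.48185748] 19.95
```

View pics/s16.png

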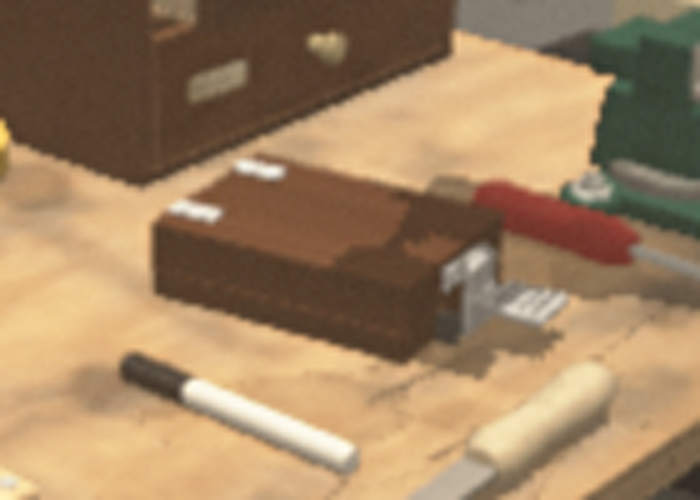

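View pics/top3.png

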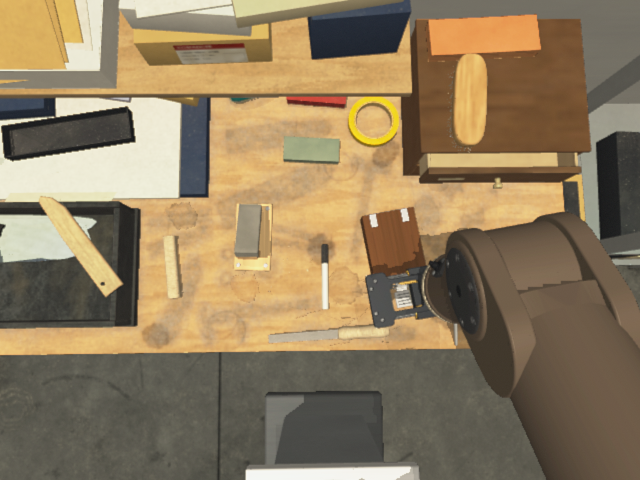

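View pics/sc16.png

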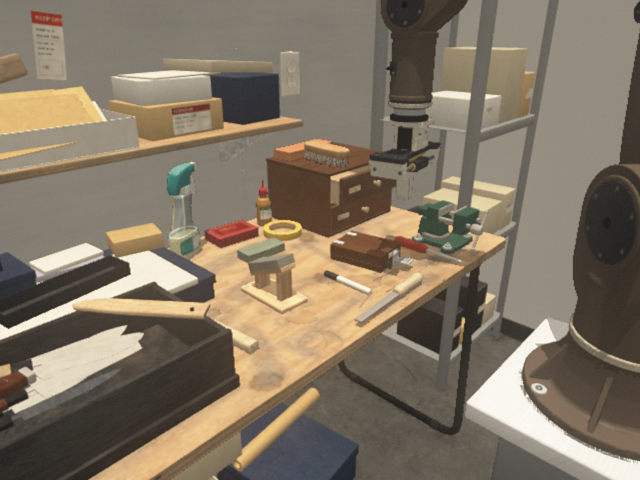

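```bash
python3 -c "
from h import *
crop('pics/top3.png',225,285,195,280,6,'pics/t17.png')"
```

```text
(no output)
```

View pics/t17.png

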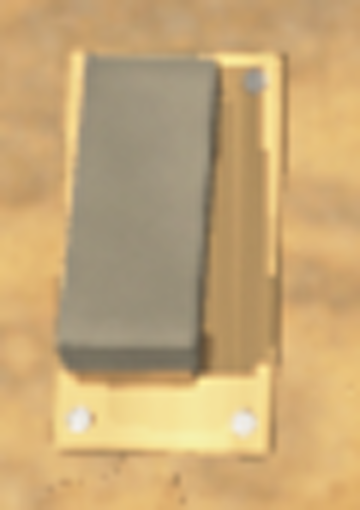

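```bash
python3 -c "
from h import *
sign_off();print(observe()['clock'])"
```

```text
the job is handed in; nothing more can be done
the job is handed in; nothing more can be done
```

The job is done and handed in at about 20 s of the 64 s allowed: the whetstone is on the rest and the empty case is shut.

- **Latch and lift:** I pressed the latch and the lid popped open. I took the stone out with the tool tilted about 32°.
- **Placing:** I lowered the stone onto the seat and slid it down to the stop lip. Lip contact showed as about 17 N along the slope and about 11 N normal to it. I backed off, pressed it lightly onto the seat and let go.
- **Closing:** I pushed the lid round its arc until it snapped shut. The press read 38 N at the very end, when the lid had already bottomed out.

**Last checks:** The final pictures show the case shut with the latch hooked and the stone lying flat and lengthwise on the seat. The other things on the bench look unmoved, and the gripper is well clear.

**Where the measurements disagree:** In the top view the stone's edges are within about 1.3 mm of the home position I had worked out. The stone's far end and the lip's inner face don't line up there to better than about a pixel (2 mm). For the fit against the lip I relied on the felt contact. I measured the seat about 1.5 mm further to the robot's left in the wrist camera than in the top camera, and I used the wrist camera for the final alignment.

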